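# Jack up the imaging unit and hold it

### The job

First slide the jack along its rail until its saddle is centred under the round lift pad of the imaging unit; then pull the jack's handle, the long rod with the thick sleeve, out of the upright holder and drop it fully into the jack's socket. Pump the handle: one test stroke down to the stop and back upright, so that the unit is lifted and set down again, then pull it down to the stop a second time and finish holding it down there, gripper still on the handle, the unit's near side raised on the saddle. Do not touch the imaging unit, leave the marker and scraper in the holder, and do not disturb the bottle, dishes and mouse.

Things in the scene. Friction and masses are not known exactly. Their poses are not given: they have to be found in the camera images.
- jack_rail: Fixed dark steel rail base of the jack, 130 x 300 x 8 mm. Origin at table level, halfway along the rail, 10 mm off the middle of its width. x axis points horizontally towards the imaging unit (roughly world +y), y runs along the rail (roughly world -x), z up. The handle swings down towards its -x (away from the unit).
- jack_carriage (a joint): Slide of the grey jack carriage (125 x 66 mm), m, grows along the rail's y, -0.1 to 0.1. Stiff (6 N friction plus 8 N per m/s), stays where left. Pinch the upright socket tube across rail y and carry it along. The tube stands between two cheeks (tops at z = 67 mm, outer faces 46 mm apart along rail y); the saddle is 70 mm from it towards rail +x.
- jack_lever (a joint): Hinge of the jack lever, rad: 0 = socket upright, 0.85 = down at the stop, swung towards rail -x. Spring and load bring it back to 0 when let go (0.15 N m at 0, about 0.6 N m loaded at 0.85). Axis parallel to rail y, at z = 55 mm and rail x = -10 mm, moving with the carriage; the saddle rises 21 mm per rad (18 mm at the stop).
- socket_mouth (a point): Centre of the mouth of the lever's socket, an open round steel tube of 26 mm outer and 16 mm inner diameter, 54 mm deep, 60 mm long from the hinge axis to the mouth; mouth 115 mm above the table when upright. z axis points out of the mouth along the tube; x and y are parallel to the rail's when upright.
- jack_saddle: Saddle of the jack, a dark steel disc of 30 mm diameter on a short column. Origin at the centre of its top face, 47 mm above the table with the lever at 0.
- lift_pad (a point): Centre of the underside of the lift pad: the round aluminium tongue (40 mm wide, 12 mm thick, black dot on top) that stands out from the base plate of the imaging unit on the side towards the jack. 52 mm above the table at the start, so 5 mm above the saddle's top; about 13 mm higher with the lever at its stop.
- unit: Imaging unit, loose, 1.9 to 3.1 kg: aluminium base plate 220 x 260 x 12 mm on four rubber feet 52 mm high, with a white housing with black stage on it (highest point 190 mm). Origin under the middle of the plate at table level; x axis points away from the jack; the lift pad is centred 128 mm from the origin along -x.
- holder: Fixed grey holder, base 70 x 200 x 8 mm, with three upright tubes (wells) in a row along its y axis at -65, 0 and +65 mm, 26 mm outer diameter, rims 58 mm above the table, floors at 12 mm. Origin under the middle well at table level. Handle, marker and scraper stand one in each well, in any order, rising 46 mm to leave the well.
- handle: Jack handle, loose, 130 g: steel rod of 12 mm diameter with tapered foot, 155 mm long, its top 50 mm a black rubber sleeve of 18 mm diameter. The longest and thickest thing in the holder. Origin at the centre of its foot, z along the rod to the sleeve. Fully in the socket its foot is 54 mm below the mouth.
- handle_grip (a point): Point on the handle's axis inside the sleeve, 125 mm from the foot, where to grip; gripped across the hinge axis direction (rail y) the handle can pivot between the finger pads while it is swung.
- marker: White marker with black cap, 12 mm diameter, 105 mm long, upright in the holder. Origin at its foot. Stays there.
- scraper: Black scraper with a flat steel blade on top, 12 mm diameter, 118 mm long, upright in the holder. Origin at its foot. Stays there.
- bottle: Amber bottle, 52 mm diameter, 110 mm high, standing on the table. Origin at its base. Leave alone.
- dishes: Flat clear covered dish, 92 mm diameter, 22 mm high, on the table. Origin at its base. Leave alone.
- mouse: Black computer mouse, 100 x 58 x 28 mm. Origin at its base. Leave alone.

How it is judged:
By the outcome, as a careful person would: the job done as asked, in the order asked, and still so for the second after the job is handed in, while the arm keeps its last pose, push and grip.
It also fails if it takes over 67 s, if anything falls off the work surface, if the arm or the gripper's body presses on something with over 40 N, if the wrist force passes 120 N, or if a joint passes its speed limit or range.

### The arm

A 6-joint arm with a two-finger parallel gripper is mounted at the origin on the work surface. World frame = base frame: x ahead of the robot, y to its left, z up, the work surface at z = 0. Lengths are in m, angles in rad, forces in N, time in s.
With the tool pointing down it reaches from about 0.35 to 0.85 m from the base axis. Payload 8.1 kg.
Tool frame: the origin (TCP) lies at the very end of the fingers, on their centre line; the grasp point (between the pads) lies 19 mm behind it; z points along the fingers, y is the line along which they close (so a half turn about z gives the same grasp; the last joint's range is limited). The gripper opens to 93 mm and grips with 3 to 60 N. Pads are 15 mm wide; open, the fingers measure 128 mm over their backs; the gripper's body (75 mm by 188 mm) begins 65 mm behind the grasp point.
Start: joints at [1.2, 0.13, 1.488, -0, 1.523, -0.085], TCP at [0.169, 0.576, 0.186] pointing down, gripper open.
Joint ranges: [-2.96, 2.96], [-0.89, 2.26], [0.02, 2.5], [-1.34, 4.48], [0, 2.73], [-2.66, 2.66]. Speed limits (rad/s): [2.39, 2.39, 2.79, 3.14, 3.14, 3.14].

### API

Orientations are given as a rotation vector (axis times angle).
In Python, from plant import robot gives the robot as it stands.
- The arm moves only by the tool play_rows, never from a script. Its argument "deltas" is one flat list of numbers, 5 for each row, row after row: the shift along the tool's x, y, z in mm, then the turn about the tool's z in degrees, then the finger opening in mm, from 0 to 93. A call has 1 to 10 rows; each row shifts and turns the commanded pose from where the row before left it, along the tool's axes as they then stand; what a row does not reach is not made up. A row lasts 1/12 s, in which the tool goes at most 41.7 mm and 7.16 degrees, less where a joint would pass 70% of its speed; a pose out of reach is approached as far as the arm can. A call with a gripper value outside its range is refused whole. The fingers move at their own pace and stop on an object; "newtons" is the grip in N (left out, the last holds). Time passes only in rows, so rows that do not move let the fingers close. It gives the time, the measured TCP pose, the force, the opening and the grip force at its end, in the units of the state.
- robot.read_state(): the state, without advancing time (a new reading comes with each control period).
- robot.read_camera(name): name is "side" or "top" or "wrist"; returns a dict with "pixels" (400x640x3 uint8, blue, green, red), "mtx" (3x3 intrinsics, pixels), "eye" and "rotation" of the camera in the world. Camera axes: x right, y up, looking along -z (the intrinsics and any distortion apply to the point x, -y, -z); pixel columns grow to the right and rows downward; lengths in m; the calibration is good to about 2 mm. A picture is of the moment at which its call begins. There is no depth.
- robot.close_job(): hands the job in; it is judged then, once.
The state is a dict: "t": time; "q": joint angles; "dq": joint speeds; "joint_torque": joint torques, N m; "tool_pos": TCP position; "orientation": TCP orientation; "force": force on the tool from outside, world axes, zero at the start; "wrist_torque": the same for the moment, N m; "opening": finger opening in m; "gripper_force": force on a finger pad.
Only numpy, scipy, OpenCV 4.12 (cv2) and the standard library are available. Lean on these libraries where they do the work, as an engineer would, in place of code of your own. Each camera call takes 0.05 s, during which the arm holds its last target. There are 200 camera calls.

## Working session

There is one attempt and no reset: what is moved stays moved. The work goes in short steps, Python scripts to look and compute and a tool call to move; the robot and the scene stay as the last step left them, time stands still between calls to the robot, and variables do not carry over. Pictures are saved under pics/ and viewed, at most 10 in all, crops included, and the job is handed in when it is done.

Besides the shell and the picture viewer there is one more tool, called as name(argument=value, ...), one argument or row to a line, values as JSON. play_rows: Moves the arm, as the interface text tells. Its arguments: {"type":"object","properties":{"deltas":{"type":"array"},"newtons":{"type":"number"}},"required":["deltas"]}

```bash
mkdir -p pics; ls
cat > h.py <<'E'
import numpy as np, cv2
from scipy.spatial.transform import Rotation as R
from plant import robot
def cam(n,save=None):
    c=robot.read_camera(n)
    if save: cv2.imwrite('pics/'+save,c['pixels'])
    return c
def ray(c,uv):
    K=np.array(c['mtx']);d=np.linalg.inv(K)@[uv[0],uv[1],1.]
    return np.array(c['rotation'])@[d[0],-d[1],-d[2]]
def onz(c,uv,z):
    d=ray(c,uv);e=np.array(c['eye']);return e+d*(z-e[2])/d[2]
def proj(c,p):
    v=np.array(c['rotation']).T@(np.array(p)-np.array(c['eye']));v=np.array(c['mtx'])@[v[0],-v[1],-v[2]];return v[:2]/v[2]
def tri(c1,u1,c2,u2):
    A=[];b=[]
    for c,u in((c1,u1),(c2,u2)):
        d=ray(c,u);d/=np.linalg.norm(d);M=np.eye(3)-np.outer(d,d);A.append(M);b.append(M@np.array(c['eye']))
    return np.linalg.lstsq(np.vstack(A),np.hstack(b),rcond=None)[0]
def st():
    s=robot.read_state();print('t',s['t'],'tcp',np.round(s['tool_pos'],4),'F',np.round(s['force'],1),'op',s['opening'],'gf',s['gripper_force'])
    print(np.round(R.from_rotvec(s['orientation']).as_matrix(),3),np.round(s['q'],3));return s
E
python3 - <<'E'
from h import *
s=st()
for n in('top','side'):
    c=cam(n,n+'0.png');print(n,c.keys(),c['mtx'],c['eye'],c['rotation'])
    if 'distortion' in c: print(c['distortion'])
E
```

```text
pics
t 0.0 tcp [0.1689 0.5751 0.1846] F [-0.6  0.6  0.2] op 0.09305103173119786 gf 0.0
[[-0.959  0.282 -0.001]
 [ 0.282  0.959 -0.002]
 [ 0.    -0.002 -1.   ]] [ 1.2    0.131  1.489 -0.     1.523 -0.085]
top dict_keys(['pixels', 'mtx', 'eye', 'rotation']) [[492.5414657    0.         320.60164812]
 [  0.         492.5414657  201.2631021 ]
 [  0.           0.           1.        ]] [ 0.4330991  -0.02590807  1.43186125] [ 0.11271704 -0.11223526 -1.58141091]
side dict_keys(['pixels', 'mtx', 'eye', 'rotation']) [[403.3631272    0.         324.61121634]
 [  0.         403.3631272  204.0922584 ]
 [  0.           0.           1.        ]] [ 0.36797862 -0.94154818  0.71417784] [ 0.97575029 -0.12083727 -0.27971102]
```

```bash
sed -i "s/c=robot.read_camera(n)/c=robot.read_camera(n);c['rotation']=R.from_rotvec(c['rotation']).as_matrix()/" h.py
```

```text
(no output)
```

View pics/top0.png

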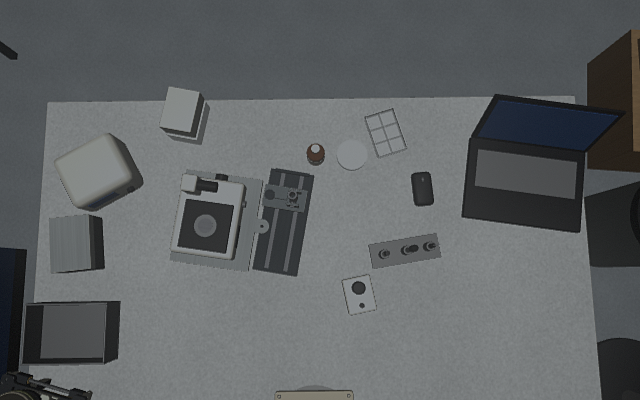

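View pics/side0.png

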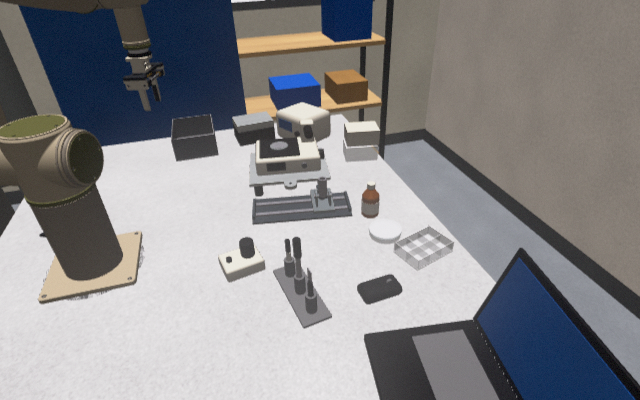

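Top: rail around (284,222), carriage (285,195), lift pad (263,226), holder (405,250) with items at (384,254), (410,249), (430,245). Side: holder items at (289,250), (298,255), (310,290). I'll zoom in on both.

Run:
```python
import cv2,numpy as np
t=cv2.imread('pics/top0.png');s=cv2.imread('pics/side0.png')
z=lambda a,w,h:cv2.resize(a,(w,h),interpolation=cv2.INTER_CUBIC)
a=z(t[160:280,240:320],400,600)  #5x
b=z(t[225:275,365:445],400,250)  #5x
c=z(s[230:300,270:350],400,350)
cv2.imwrite('pics/z1.png',np.clip(np.hstack([a,np.vstack([b,c])]).astype(float)*1.5,0,255).astype('uint8'))
```

```text
(no output)
```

View pics/z1.png

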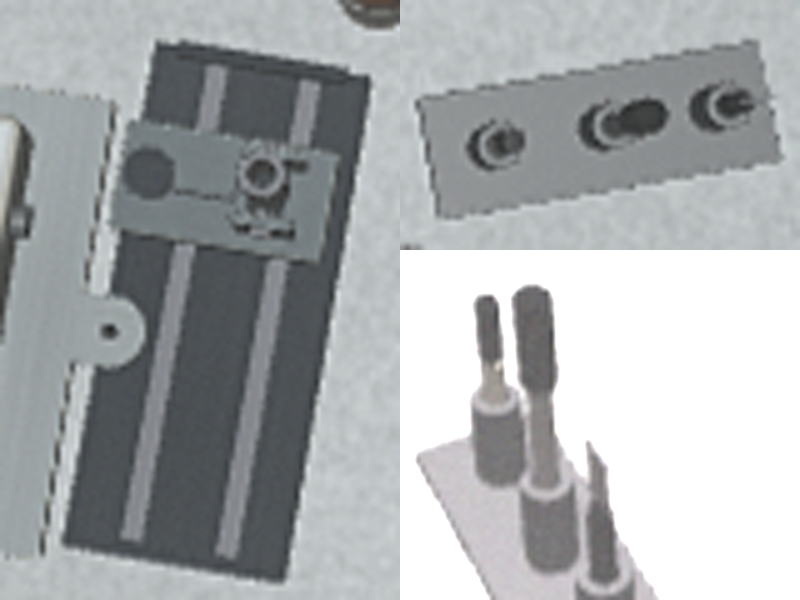

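Crop (5x): tube mouth at about (263,172), saddle (150,172), pad dot (109,331); rail corners (157,42), (370,75), (63,545), (285,580). The handle is in the middle well: well at crop (605,125), sleeve top (648,116).

Run:
```python
from h import *
t=cam('top');s=cam('side')
A=lambda u,v:((u+.5)/5-.5+240,(v+.5)/5-.5+160)
B=lambda u,v:((u-400+.5)/5-.5+365,(v+.5)/5-.5+225)
C=lambda u,v:((u-400+.5)/5-.5+270,(v-250+.5)/5-.5+230)
cor=[onz(t,A(*p),.008) for p in((157,42),(370,75),(63,545),(285,580))]
for p in cor: print('corner',p.round(4))
print('sizes',[np.linalg.norm(cor[i]-cor[j]).round(4) for i,j in((0,1),(2,3),(0,2),(1,3))])
ry=(cor[2]+cor[3]-cor[0]-cor[1]);ry/=np.linalg.norm(ry);print('ry',ry,np.degrees(np.arctan2(ry[1],ry[0])))
m=onz(t,A(263,172),.115);sa=onz(t,A(150,172),.047);pd=onz(t,A(109,331),.064)
print('mouth',m,'saddle',sa,np.linalg.norm((m-sa)[:2]),'pad',pd)
print('pad-saddle along ry',(pd-sa)@ry,'perp',np.cross(ry,pd-sa))
hc=[onz(t,B(*p),.008) for p in((416,100),(760,40),(440,218),(782,160))]
for p in hc: print('hcorner',p.round(4))
print(np.mean(hc,0),[np.linalg.norm(hc[i]-hc[j]).round(4) for i,j in((0,1),(2,3),(0,2),(1,3))])
print('sleeve top tri',tri(t,B(648,116),s,C(533,292)), onz(t,B(648,116),.167))
for n,p in(('mid',(603,126)),('L',(495,145)),('R',(716,106))): print(n,onz(t,B(*p),.058))
```

```text
corner [0.7392 0.1181 0.008 ]
corner [ 0.7176 -0.0073  0.008 ]
corner [0.4459 0.1717 0.008 ]
corner [0.4243 0.0446 0.008 ]
sizes [np.float64(0.1273), np.float64(0.1289), np.float64(0.2982), np.float64(0.2979)]
ry [-0.98419269  0.17710096  0.        ] 169.79905570584097
mouth [0.64356857 0.04982421 0.115     ] saddle [0.65531657 0.1180774  0.047     ] 0.0692568604358205 pad [0.56318563 0.13904275 0.064     ]
pad-saddle along ry 0.0943875848360582 perp [ 0.00301072  0.01673128 -0.00431748]
hcorner [ 0.5099 -0.1613  0.008 ]
hcorner [ 0.5419 -0.3612  0.008 ]
hcorner [ 0.4423 -0.1732  0.008 ]
hcorner [ 0.4727 -0.3706  0.008 ]
[ 0.49172259 -0.26655868  0.008     ] [np.float64(0.2025), np.float64(0.1998), np.float64(0.0686), np.float64(0.0698)]
sleeve top tri [ 0.49236617 -0.26459078  0.16783958] [ 0.49159275 -0.26463475  0.167     ]
mid [ 0.49143618 -0.25998836  0.058     ]
L [ 0.48174595 -0.19966445  0.058     ]
R [ 0.50166336 -0.32324237  0.058     ]
```

The measurements agree with the given sizes: rail 128 x 298 mm, saddle to tube 69 mm, handle top at 168 mm. The carriage has to move about 94 mm along rail y. First I lift and turn so the tool closes along the rail.

play_rows(
  deltas=[0, 0, -10, 7, 70, 0, 0, -10, 7, 70, 0, 0, -10, 7, 70, 0, 0, -10, 7, 70, 0, 0, -10, 7, 70, 0, 0, -10, 7, 70, 0, 0, -10, 7, 70, 0, 0, -10, 7, 70, 0, 0, -10, 7, 70, 0, 0, -10, 7, 70],
)

```text
t: 1.03
tool_pos: [0.1691, 0.5755, 0.2858]
orientation: [2.157, 2.284, -0.001]
force: [-0.1, 0.7, -0.2]
opening: 0.07
gripper_force: 0.0
```

play_rows(
  deltas=[0, 0, 0, 7, 70, 0, 0, 0, 7, 70, -21, 28, 0, 0, 70, -21, 28, 0, 0, 70, -21, 28, 0, 0, 70, -21, 28, 0, 0, 70, -21, 28, 0, 0, 70, -21, 28, 0, 0, 70, -21, 28, 0, 0, 70, -21, 28, 0, 0, 70],
)

```text
t: 1.87
tool_pos: [0.36, 0.3686, 0.2856]
orientation: [2.413, 2.012, -0.0]
force: [0.8, 0.9, 0.3]
opening: 0.0696
gripper_force: 0.0
```

play_rows(
  deltas=[-22, 28, 0, 0, 70, -22, 28, 0, 0, 70, -22, 28, 0, 0, 70, -22, 28, 0, 0, 70, -22, 28, 0, 0, 70, -22, 28, 0, 0, 70, -22, 28, 0, 0, 70, -22, 28, 0, 0, 70, -22, 28, 0, 0, 70, -22, 28, 0, 0, 70],
)

```text
t: 2.7
tool_pos: [0.5959, 0.1017, 0.2854]
orientation: [-2.413, -2.011, 0.0]
force: [1.0, 0.1, -0.6]
opening: 0.0701
gripper_force: 0.0
```

```bash
cat >> h.py <<'E'
def go(s,target):
    "tool-frame mm shift to bring TCP to target"
    return (R.from_rotvec(s['orientation']).as_matrix().T@(np.array(target)-s['tool_pos'])*1000).round(1)
E
python3 - <<'E'
from h import *
s=st()
c=cam('wrist','w1.png');print(c['eye'],c['rotation'].round(3))
print(go(s,[.6436,.0498,.078]))
print('mouth px',proj(c,[.6436,.0498,.115]),'saddle',proj(c,[.6553,.1181,.047]),'pad',proj(c,[.5632,.139,.064]))
E
```

```text
t 2.7 tcp [0.5959 0.1017 0.2854] F [ 1.   0.1 -0.6] op 0.0701288168790732 gf 0.0
[[ 0.18   0.984 -0.   ]
 [ 0.984 -0.18   0.   ]
 [-0.    -0.    -1.   ]] [0.084 0.124 1.315 0.    1.703 0.265]
[0.60995186 0.1835451  0.48572222] [[ 0.984  0.172  0.054]
 [-0.18   0.94   0.291]
 [-0.001 -0.296  0.955]]
[-42.4  56.3 207.4]
mouth px [367.05933896 208.86244866] saddle [361.80797338 145.92454251] pad [292.77706106 144.58369176]
```

View pics/w1.png

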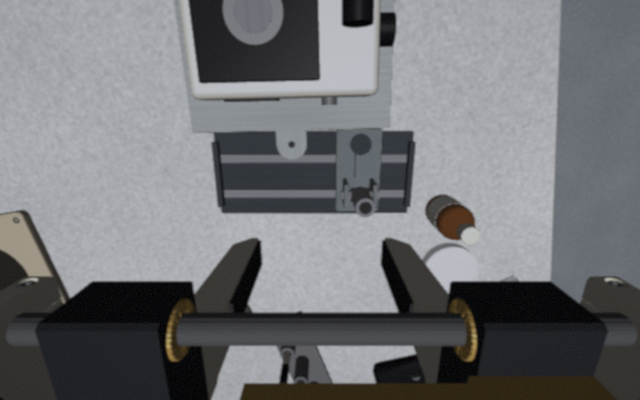

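The wrist view has the mouth at (366,208), saddle (361,145) and pad dot (291,144). All are within 1 px of the prediction, so I go down to the tube.

play_rows(
  deltas=[-14, 19, 0, 0, 70, -14, 19, 0, 0, 70, -14.5, 18.3, 0, 0, 70, 0, 0, 30, 0, 70, 0, 0, 30, 0, 70, 0, 0, 30, 0, 70, 0, 0, 30, 0, 70, 0, 0, 30, 0, 70, 0, 0, 20, 0, 70, 0, 0, 17, 0, 70],
)

```text
t: 3.58
tool_pos: [0.6411, 0.0513, 0.0955]
orientation: [-2.411, -2.01, 0.004]
force: [0.8, -0.7, 0.1]
opening: 0.0702
gripper_force: 0.0
```

play_rows(
  deltas=[0, 0, 10, 0, 70, 0, 0, 8, 0, 70, 0, 0, 0, 0, 70],
)

```text
t: 3.83
tool_pos: [0.6417, 0.0514, 0.0789]
orientation: [-2.412, -2.011, 0.003]
force: [-0.5, -0.2, -0.7]
opening: 0.0702
gripper_force: 0.0
```

Run:
```python
from h import *
s=st()
c=cam('wrist','w2.png');print('mouth px',proj(c,[.6436,.0498,.115]),'saddle',proj(c,[.6553,.1181,.047]),'pad',proj(c,[.5632,.139,.064]))
```

```text
t 3.8333 tcp [0.6417 0.0514 0.0789] F [-0.5 -0.2 -0.7] op 0.07018492849705367 gf 0.0
[[ 0.18   0.984 -0.003]
 [ 0.984 -0.18  -0.   ]
 [-0.    -0.003 -1.   ]] [ 0.     0.319  1.469 -0.     1.356  0.181]
mouth px [326.31878137 255.74903218] saddle [324.44090138 125.27485334] pad [183.12652354 120.84900258]
```

View pics/w2.png

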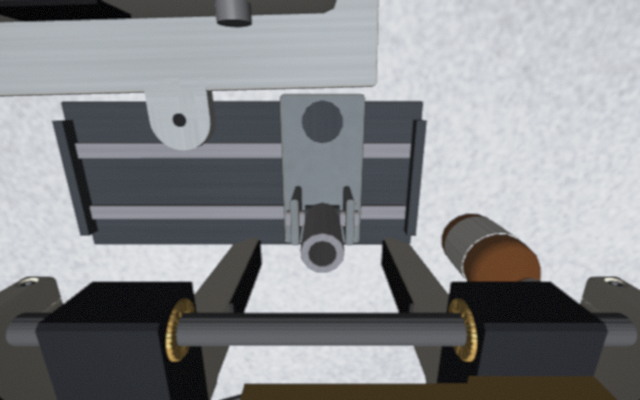

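The tube mouth (322,251) sits centred between the fingers (inner edges 260 and 382). The saddle is at (322,122) and the pad dot at (180,120). I close on the tube.

play_rows(
  deltas=[0, 0, 0, 0, 20, 0, 0, 0, 0, 20, 0, 0, 0, 0, 20, 0, 0, 0, 0, 20, 0, 0, 0, 0, 20, 0, 0, 0, 0, 20],
  newtons=40,
)

```text
t: 4.38
tool_pos: [0.6429, 0.0513, 0.081]
orientation: [2.413, 2.011, 0.001]
force: [0.4, 0.5, 0.4]
opening: 0.0347
gripper_force: 0.0
```

Run:
```python
from h import *
s=st();c=cam('wrist')
g=cv2.cvtColor(c['pixels'],cv2.COLOR_BGR2GRAY)
def blob(u,v,r,thr,inv=True):
    w=g[v-r:v+r,u-r:u+r];m=(w<thr).astype('uint8');n,l,stt,ce=cv2.connectedComponentsWithStats(m)
    k=l[r,r];print('blob',stt[k],ce[k]+[u-r,v-r],int(g[v,u]),int(g[v-r,u-r]));return ce[k]+[u-r,v-r]
print(g[122,285:365:4],g[122,160:205:3])
a=blob(322,122,30,int(g[122,322])//2+int(g[122,300])//2);b=blob(180,120,12,int(g[120,180])//2+int(g[120,190])//2)
sa=onz(c,a,.047);p=onz(c,b,.064);ry=np.array([-.984,.177,0]);print(sa,p,(p-sa)@ry,(p-sa)@[.177,.984,0])
```

```text
t 4.3833 tcp [0.6429 0.0513 0.081 ] F [0.4 0.5 0.4] op 0.034678127375129784 gf 0.0
[[ 0.18   0.984  0.   ]
 [ 0.984 -0.18  -0.   ]
 [ 0.     0.    -1.   ]] [ 0.     0.317  1.468 -0.     1.357  0.181]
[134 135 136 133  86  76  74  75  75  75  74  74  72  75 117 134 134 135
 133 113] [184 186 185 185 136  42  43  40  74 178 185 181 185 189 190]
blob [   9    9   39   41 1253] [320.10774142 121.53551476] 74 225
blob [  4   6  13  13 133] [178.21052632 119.82706767] 44 188
[0.65399908 0.12110508 0.047     ] [0.56062577 0.14026342 0.064     ] 0.0952703578703119 0.0023247396791673015
```

play_rows(
  deltas=[0, 0, 0, 0, 20, 0, 0, 0, 0, 20, 0, 0, 0, 0, 20, 0, 0, 0, 0, 20],
)

```text
t: 4.77
tool_pos: [0.6425, 0.0514, 0.0807]
orientation: [-2.413, -2.011, 0.001]
force: [-2.6, -0.1, 2.8]
opening: 0.0223
gripper_force: 40.0
```

play_rows(
  deltas=[0, -4, 0, 0, 20, 0, -10, 0, 0, 20, 0, -10, 0, 0, 20, 0, -10, 0, 0, 20, 0, -10, 0, 0, 20, 0, -10, 0, 0, 20, 0, -10, 0, 0, 20, 0, -10, 0, 0, 20, 0, -8, 0, 0, 20, 0, 0, 0, 0, 20],
)

```text
t: 5.6
tool_pos: [0.5616, 0.0661, 0.0807]
orientation: [2.412, 2.011, 0.001]
force: [-0.4, -1.2, -0.9]
opening: 0.0224
gripper_force: 40.0
```

```bash
cat >> h.py <<'E'
def meas(c):
    g=cv2.cvtColor(c['pixels'],cv2.COLOR_BGR2GRAY);return g
E
python3 - <<'E'
from h import *
s=st();c=cam('wrist','w3.png');t=cam('top','t3.png')
g=cv2.imread('pics/t3.png')[180:250,250:310]
cv2.imwrite('pics/v3.png',np.hstack([c['pixels'][60:300,160:480],cv2.resize(g,(206,240),interpolation=cv2.INTER_CUBIC)]))
E
```

```text
t 5.6 tcp [0.5616 0.0661 0.0807] F [-0.4 -1.2 -0.9] op 0.02235027399838434 gf 40.000054612755775
[[ 0.18   0.984  0.001]
 [ 0.984 -0.18  -0.   ]
 [-0.     0.001 -1.   ]] [ 0.027  0.111  1.705 -0.     1.325  0.208]
```

View pics/v3.png

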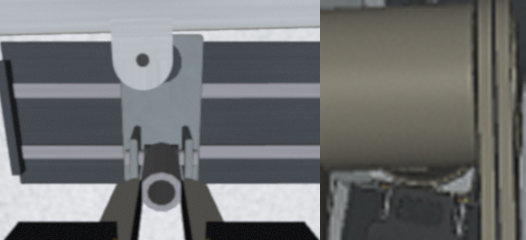

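The carriage followed, with the mouth at image (321,252) and the pad dot at (302,120). About 12.7 mm is left.

play_rows(
  deltas=[0, -5, 0, 0, 20, 0, -5, 0, 0, 20, 0, -2.7, 0, 0, 20, 0, 0, 0, 0, 20, 0, 0, 0, 0, 20],
)

```text
t: 6.12
tool_pos: [0.5502, 0.0682, 0.0808]
orientation: [2.413, 2.011, 0.001]
force: [3.9, -0.9, -2.5]
opening: 0.0218
gripper_force: 40.0
```

Run:
```python
from h import *
s=st();c=cam('wrist','w4.png');K=c
ry=np.array([-.984,.177,0])
g=cv2.imread('pics/w4.png',0);g2=cv2.imread('pics/w2.png',0)
def dot(g,u,v,r,thr):
    w=g[v-r:v+r,u-r:u+r];n,l,q,ce=cv2.connectedComponentsWithStats((w<thr).astype('uint8'))
    d=[(np.hypot(*(ce[k]-r)),k) for k in range(1,n) if q[k][4]>30];k=min(d)[1];return ce[k]+[u-r,v-r],q[k]
m,q=dot(g,321,252,25,60);print('mouth bore',m,q)
m2,q=dot(g2,322,252,25,60);print('mouth bore w2',m2,q)
D,q=dot(g,322,120,14,110);print('dot',D,q)
M=onz(c,m,.115);P=onz(c,D,.064)
print('mouth',M,'pad',P,'ry gap',(P-M)@ry,'rx',(P-M)@[.177,.984,0])
# visible saddle / carriage edges rows
for v in(150,165): print(v,g[v,260:390:3])
```

```text
t 6.1167 tcp [0.5502 0.0682 0.0808] F [ 3.9 -0.9 -2.5] op 0.02180655780539369 gf 39.99934986233711
[[ 0.18   0.984  0.001]
 [ 0.984 -0.18  -0.   ]
 [ 0.     0.001 -1.   ]] [ 0.031  0.081  1.736 -0.     1.323  0.212]
mouth bore [321.03084833 252.13624679] [ 13  15  25  21 389]
mouth bore w2 [321.82903981 253.29742389] [ 13  16  25  22 427]
dot [319.54782609 119.6173913 ] [  6   8  12  12 115]
mouth [0.54924433 0.0685692  0.115     ] pad [0.56140152 0.14017181 0.064     ] ry gap 0.0007109957405177676 rx 0.07260878892884019
150 [146 148 147 148 147 147 146 125 137 134 136 136 135 134 135 135 134 135
 146 154 157 153 146 138 135 136 137 135 134 136 137 136 137 136 136 153
 151 152 151 150 152 150 152 153]
165 [ 71  71  73  70  72  71  72  90 132 132 130 135 135 138 137 137 132 134
 135 136 136 136 134 136 137 136 134 134 137 137 137 138 137 128  74  73
  76  72  73  74  72  71  74  74]
```

View pics/w4.png

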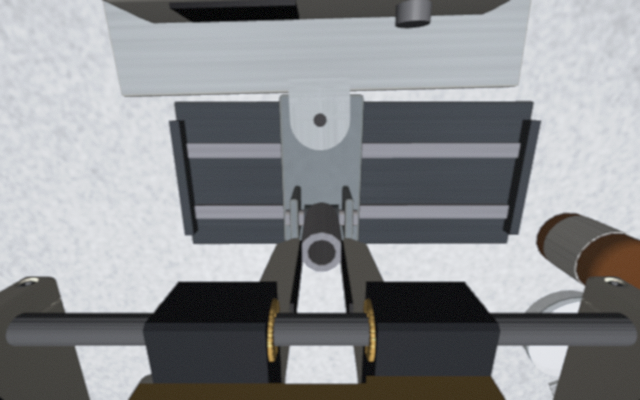

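The dot (319.5,119.6) and the bore (321.0,252.1) line up the way saddle and bore did before the slide (320.1 against 321.8), so the saddle is centred within about 0.5 mm. I release, rise and go over to the handle.

play_rows(
  deltas=[0, 0, 0, 0, 70, 0, 0, 0, 0, 70, 0, 0, 0, 0, 70, 0, 0, 0, 0, 70, 0, 0, 0, 0, 70, 0, 0, -20, 0, 70, 0, 0, -30, 0, 70, 0, 0, -30, 0, 70, 0, 0, -30, 0, 70, 0, 0, -30, 0, 70],
)

```text
t: 7.0
tool_pos: [0.5491, 0.0684, 0.2219]
orientation: [-2.413, -2.011, 0.001]
force: [0.2, -0.1, 0.1]
opening: 0.0697
gripper_force: 0.0
```

play_rows(
  deltas=[-20, 0, -20, 0, 70, -30, 0, -20, 0, 70, -33, 0, -10, 0, 70, -33, 0, 0, 0, 70, -33, 0, 0, 0, 70, -33, 0, 0, 0, 70, -33, 0, 0, 0, 70, -33, 0, 0, 0, 70, -25, 0, 0, 0, 70, 0, 0, 0, 0, 70],
)

```text
t: 7.83
tool_pos: [0.4991, -0.2043, 0.2703]
orientation: [2.417, 2.006, -0.003]
force: [0.6, 0.0, -0.3]
opening: 0.07
gripper_force: 0.0
```

Run:
```python
from h import *
s=st();c=cam('wrist','w5.png');t=cam('top','t5.png')
print(go(s,[.4917,-.2635,.118]))
for n,p in(('top',[.492,-.2646,.167]),('rim',[.4917,-.2615,.058])): print(n,proj(c,p))
# top view check of carriage: mouth+saddle hidden, dot
g=t['pixels'][195:260,245:310]
a=cv2.resize(g,(400,400),interpolation=cv2.INTER_CUBIC)
cv2.imwrite('pics/v5.png',np.hstack([np.clip(a*1.5,0,255).astype('uint8'),c['pixels'][:,120:520]]))
```

```text
t 7.8333 tcp [ 0.4991 -0.2043  0.2703] F [ 0.6  0.  -0.3] op 0.06998122525515157 gf 0.0
[[ 0.184  0.983 -0.001]
 [ 0.983 -0.184 -0.001]
 [-0.001 -0.001 -1.   ]] [-0.482 -0.054  1.524 -0.002  1.671 -0.297]
[-59.4   3.8 152.4]
top [326.06507209 245.23881524]
rim [324.34328342 209.32603428]
```

View pics/v5.png

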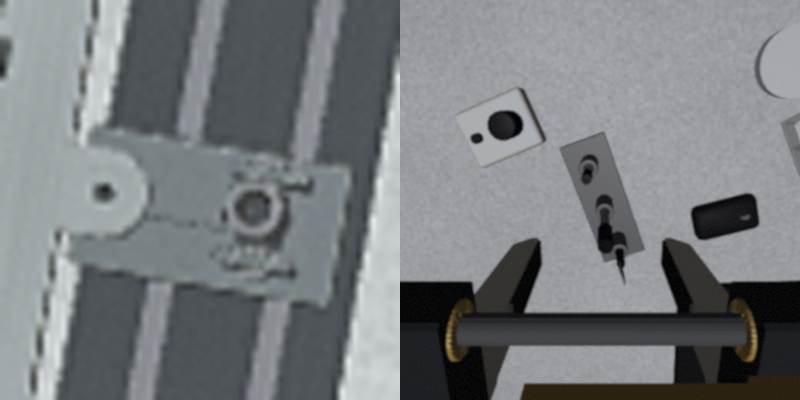

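The handle sleeve top shows at (325,242) and its well at (325,207), both as predicted. I descend onto it.

play_rows(
  deltas=[-30, 2, 0, 0, 70, -29, 1.8, 0, 0, 70, 0, 0, 0, 0, 70, 0, 0, 25, 0, 70, 0, 0, 30, 0, 70, 0, 0, 30, 0, 70, 0, 0, 30, 0, 70, 0, 0, 22, 0, 70, 0, 0, 10, 0, 70, 0, 0, 5, 0, 70],
)

```text
t: 8.77
tool_pos: [0.4929, -0.2568, 0.1167]
orientation: [-2.409, -2.011, 0.001]
force: [-0.1, 0.6, -0.2]
opening: 0.0701
gripper_force: 0.0
```

Run:
```python
from h import *
s=st();c=cam('wrist','w6.png');t=cam('top')
print('mouth top',onz(t,(286.2,228.4),.115),'dot',onz(t,(245+104.5/6.154-.5,195+192.5/6.154-.5),.064))
g=cv2.cvtColor(c['pixels'],cv2.COLOR_BGR2GRAY)
print('px grip expected',proj(c,np.array(s['tool_pos'])+[0,0,.049]))
for v in (250,260,270,280,290,300): 
  r=g[v,262:380];print(v,np.where(r<70)[0][[0,-1]]+262 if (r<70).any() else None)
cv2.imwrite('pics/v6.png',c['pixels'][100:400,160:480])
```

```text
t 8.7667 tcp [ 0.4929 -0.2568  0.1167] F [-0.1  0.6 -0.2] op 0.07007469368831094 gf 0.0
[[ 0.179  0.984 -0.003]
 [ 0.984 -0.179  0.002]
 [ 0.002 -0.003 -1.   ]] [-0.573  0.058  1.693  0.     1.395 -0.393]
mouth top [0.55044098 0.06639532 0.115     ] dot [0.56323717 0.13881774 0.064     ]
px grip expected [322.61613976 264.75648205]
250 [309 353]
260 [309 355]
270 [308 349]
280 [307 351]
290 [312 352]
300 [343 353]
```

View pics/v6.png

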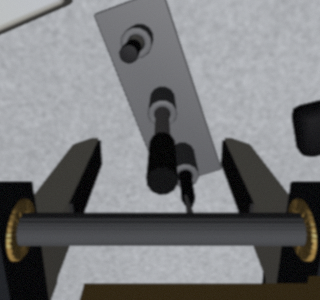

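The sleeve top is at image (321,280) but (323,265) is expected when centred, so the tool is about 6 mm short along tool -x. The state shows the same.

Run:
```python
from h import *
s=robot.read_state();c=cam('wrist')
for p in((321,280),(321,277)):
    P=onz(c,p,.167);print(P,go(s,[P[0],P[1],.118]))
print(go(s,[.4917,-.2635,.118]))
```

```text
[ 0.49108037 -0.26744719  0.167     ] [-9.8 -1.   0.7]
[ 0.49141584 -0.26560687  0.167     ] [-7.9 -1.   0.7]
[-5.8 -1.1  0.7]
```

play_rows(
  deltas=[-4, -1, 0, 0, 70, -3, 0, 0, 0, 70, 0, 0, 0, 0, 10, 0, 0, 0, 0, 10, 0, 0, 0, 0, 10, 0, 0, 0, 0, 10, 0, 0, 0, 0, 10, 0, 0, 0, 0, 10, 0, 0, 0, 0, 10, 0, 0, 0, 0, 10],
  newtons=30,
)

```text
t: 9.75
tool_pos: [0.4913, -0.2655, 0.1186]
orientation: [-2.413, -2.012, 0.0]
force: [-0.2, 0.3, 0.8]
opening: 0.0213
gripper_force: 0.0
```

play_rows(
  deltas=[0, 0, 0, 0, 10, 0, 0, 0, 0, 10, 0, 0, 0, 0, 10, 0, 0, 0, 0, 10],
)

```text
t: 10.08
tool_pos: [0.4913, -0.2656, 0.1186]
orientation: [-2.413, -2.011, 0.0]
force: [1.3, 0.0, 0.0]
opening: 0.0175
gripper_force: 30.0
```

The gripper holds 17.5 mm at 30 N, so it has the sleeve. I lift straight up.

play_rows(
  deltas=[0, 0, -8, 0, 10, 0, 0, -12, 0, 10, 0, 0, -15, 0, 10, 0, 0, -15, 0, 10, 0, 0, -15, 0, 10, 0, 0, -15, 0, 10, 0, 0, -20, 0, 10, 0, 0, -20, 0, 10, 0, 0, -20, 0, 10, 0, 0, -10, 0, 10],
)

```text
t: 10.92
tool_pos: [0.4921, -0.2662, 0.273]
orientation: [2.41, 2.009, 0.002]
force: [-0.1, -0.4, -0.9]
opening: 0.0169
gripper_force: 30.0
```

play_rows(
  deltas=[15, 0, 0, 0, 10, 28, 0, 0, 0, 10, 28, 0, 0, 0, 10, 28, 0, 0, 0, 10, 28, 0, 0, 0, 10, 28, 0, 0, 0, 10, 28, 0, 0, 0, 10, 28, 0, 0, 0, 10, 28, 0, 0, 0, 10, 28, 0, 0, 0, 10],
)

```text
t: 11.75
tool_pos: [0.5393, -0.0016, 0.2691]
orientation: [2.413, 2.011, 0.0]
force: [0.8, -1.1, -1.0]
opening: 0.0172
gripper_force: 30.0
```

play_rows(
  deltas=[28, 0, 0, 0, 10, 20, 0, 0, 0, 10, 10, 0, 0, 0, 10, 0, 0, 0, 0, 10, 0, 0, 0, 0, 10],
)

```text
t: 12.17
tool_pos: [0.5497, 0.0537, 0.2687]
orientation: [2.412, 2.012, -0.001]
force: [0.4, -0.9, -1.6]
opening: 0.0173
gripper_force: 30.0
```

Run:
```python
from h import *
s=st();c=cam('wrist','w7.png');d=cam('side','s7.png')
print(go(s,[.5503,.067,.2586]))
T=np.array(s['tool_pos'])
for n,z in(('top',.0485),('sleeve bottom',-.0016),('foot',-.1066)): print(n,proj(c,T+[0,0,z]),proj(d,T+[0,0,z]))
print('mouth',proj(c,[.5503,.067,.115]),proj(d,[.5503,.067,.115]))
u,v=proj(d,T).astype(int)
b=cv2.resize(d['pixels'][v-50:v+70,u-50:u+50],(333,400),interpolation=cv2.INTER_CUBIC);print(u,v)
cv2.imwrite('pics/v7.png',np.hstack([c['pixels'][:,120:520],b]))
```

```text
t 12.1667 tcp [0.5497 0.0537 0.2687] F [ 0.4 -0.9 -1.6] op 0.017296252755818038 gf 29.99789535999298
[[ 0.179  0.984 -0.   ]
 [ 0.984 -0.179 -0.001]
 [-0.001 -0.    -1.   ]] [ 5.000e-03 -1.800e-02  1.492e+00 -1.000e-03  1.668e+00  1.850e-01]
[13.2 -1.8 10.1]
top [322.93161594 264.47770403] [285.50860585 116.80238049]
sleeve bottom [322.54920805 229.02294173] [286.96357877 134.50012676]
foot [322.12143514 189.36218378] [289.78250849 168.7885332 ]
mouth [320.42294089 167.47300075] [290.14393854 180.82892624]
286 133
```

View pics/v7.png

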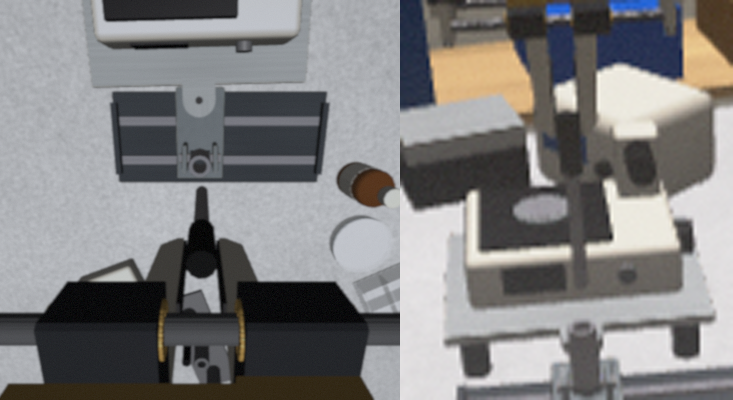

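The held handle is vertical: top (321,262), foot (322,188), against a prediction of (323,264) and (322,189). The mouth is at (321,165). I move over it and down to just above.

play_rows(
  deltas=[8, -1, 0, 0, 10, 5, -0.5, 0, 0, 10, 0, 0, 10, 0, 10, 0, 0, 12, 0, 10, 0, 0, 10, 0, 10, 0, 0, 0, 0, 10, 0, 0, 0, 0, 10],
)

```text
t: 12.85
tool_pos: [0.5496, 0.067, 0.2348]
orientation: [-2.412, -2.01, 0.004]
force: [0.5, -0.0, -1.0]
opening: 0.0171
gripper_force: 30.0
```

Run:
```python
from h import *
s=st();c=cam('wrist','w8.png');d=cam('side','s8.png');t=cam('top','t8.png')
T=np.array(s['tool_pos'])
print(go(s,[.5503,.067,.2586]),'foot z',T[2]-.1066)
for n,z in(('sleeve bottom',-.0016),('foot',-.1066)): print(n,proj(c,T+[0,0,z]),proj(d,T+[0,0,z]))
print('mouth',proj(c,[.5503,.067,.115]),proj(d,[.5503,.067,.115]),proj(d,[.5503,.067,.07]))
g=cv2.cvtColor(c['pixels'],cv2.COLOR_BGR2GRAY);u,v=proj(c,T+[0,0,-.1066]).astype(int)
print('wrist',u,v)
for r in range(v-18,v+30,3): print(r,g[r,u-26:u+28:2])
g=cv2.cvtColor(d['pixels'],cv2.COLOR_BGR2GRAY);u,v=proj(d,T+[0,0,-.1066]).astype(int)
print('side',u,v)
for r in range(v-12,v+26,2): print(r,g[r,u-14:u+15])
```

```text
t 12.85 tcp [0.5496 0.067  0.2348] F [ 0.5 -0.  -1. ] op 0.01713318600051871 gf 29.998111724853516
[[ 0.18   0.984 -0.003]
 [ 0.984 -0.18  -0.   ]
 [-0.001 -0.003 -1.   ]] [ 0.029 -0.007  1.542 -0.     1.609  0.21 ]
[  0.1   0.6 -23.8] foot z 0.12820825559597263
sleeve bottom [322.51306642 228.96023983] [286.84768935 144.00246416]
foot [322.39633498 189.31474987] [289.60159201 176.95573347]
mouth [322.98999743 185.9035745 ] [290.14393854 180.82892624] [291.22372933 193.80414065]
wrist 322 189
171 [119 109 117 108 107 107 105 117  66  47  47  45  45  45  46  44  42  44
  74 116 107 108 113 120 118 104 118]
174 [120 110 119 112 108 107 107 111  62  52  82 103 110 119 110 101  76  46
  66 117 109 110 113 120 119 104 120]
177 [109 103 117 112 113 108  99  97  82 114 122 113  98  91 101 119 121 107
  74 102 105 111 110 118 116  99 111]
180 [ 61  93 108 101 114 107  75  89 116 118  81  53  49  51  50  56  92 122
 108  78  90 112 108 110 113  90  59]
183 [ 60  86 109 103 113 109  83 106 123  95  47  44  46  47  45  45  58 106
 119 104  95 115 111 112 110  85  59]
186 [ 58  86 108 104 114 10
[... 2860 characters left out ...]
222 222 222 189 104  85  82  85  84  86
  84  84 105 192 199 180 177 182 206 219 223]
192 [224 221 221 220 224 222 189 151 151 145 146 145 103  84  86  84  86  83
  84  84  88 139 143 145 119 137 161 219 222]
194 [222 223 221 222 222 221 182 148 142 165 164 140 113  86  84  86  84  82
  84  83  80 138 123 142 120 143 156 199 220]
196 [224 223 221 224 210 212 164 145 148 151 147 128 121  89  87  82  84  79
  84  88  86 138 121 143 147 159 147  92  92]
198 [101  96  94  94  97  96  96 141 147 135 127 114 117  89  87  85  87  82
  82  84  78  92  97  80  86  97 134 113 103]
200 [ 95  94  93  98 102 107  90 136 106 100  85  88 115  76  67  70  72  75
  74  81  81 108 122  87  82 139 146 145 150]
```

Foot and bore line up in both views: wrist columns 321.7 and 322.3, rows within about 1 mm. I begin inserting and watch the force.

play_rows(
  deltas=[-0.5, 0.3, 5, 0, 10, 0, 0, 5, 0, 10, 0, 0, 5, 0, 10, 0, 0, 5, 0, 10, 0, 0, 0, 0, 10],
)

```text
t: 13.42
tool_pos: [0.5501, 0.0666, 0.2149]
orientation: [-2.412, -2.011, 0.003]
force: [0.5, 0.5, -2.1]
opening: 0.0175
gripper_force: 30.0
```

play_rows(
  deltas=[0, 0, 4, 0, 10, 0, 0, 4, 0, 10, 0, 0, 4, 0, 10, 0, 0, 0, 0, 10],
)

```text
t: 13.75
tool_pos: [0.5504, 0.0666, 0.2035]
orientation: [-2.413, -2.011, 0.002]
force: [-0.7, 1.0, -1.5]
opening: 0.0169
gripper_force: 30.0
```

No contact force with the foot 18 mm inside. I carry on to the bottom.

play_rows(
  deltas=[0, 0, 6, 0, 10, 0, 0, 6, 0, 10, 0, 0, 6, 0, 10, 0, 0, 6, 0, 10, 0, 0, 5, 0, 10, 0, 0, 3, 0, 10, 0, 0, 0, 0, 10],
)

```text
t: 14.33
tool_pos: [0.5503, 0.0665, 0.1715]
orientation: [-2.413, -2.011, 0.002]
force: [-0.0, 0.2, -1.1]
opening: 0.0174
gripper_force: 30.0
```

play_rows(
  deltas=[0, 0, 2, 0, 10, 0, 0, 2, 0, 10, 0, 0, 1, 0, 10, 0, 0, 0, 0, 10],
)

```text
t: 14.67
tool_pos: [0.551, 0.0666, 0.1677]
orientation: [2.413, 2.011, 0.0]
force: [0.0, 1.1, -1.3]
opening: 0.0169
gripper_force: 30.0
```

play_rows(
  deltas=[0, 0, 1.5, 0, 10, 0, 0, 0, 0, 10, 0, 0, 0, 0, 10],
)

```text
t: 14.92
tool_pos: [0.5516, 0.0667, 0.1674]
orientation: [2.412, 2.011, 0.003]
force: [-2.2, 0.6, 5.4]
opening: 0.0168
gripper_force: 30.0
```

play_rows(
  deltas=[0, 0, 1.5, 0, 10, 0, 0, 0, 0, 10, 0, 0, 0, 0, 10],
)

```text
t: 15.17
tool_pos: [0.5523, 0.0668, 0.1673]
orientation: [2.411, 2.01, 0.005]
force: [-2.2, 0.6, 12.9]
opening: 0.0172
gripper_force: 30.1
```

The handle is seated: floor contact at TCP z = 0.1673, against 0.1676 expected. Now I work out the stroke rows.

Run:
```python
from h import *
st()
th=np.linspace(0,.86,19);r=131
x=np.round(-r*np.sin(th),1);z=np.round(r*(1-np.cos(th)),1)
print([(round(a,1),round(b,1)) for a,b in zip(np.diff(x),np.diff(z))])
```

```text
t 15.1667 tcp [0.5523 0.0668 0.1673] F [-2.2  0.6 12.9] op 0.0172017338476403 gf 30.07763832807541
[[ 0.18   0.984  0.004]
 [ 0.984 -0.18   0.   ]
 [ 0.001  0.004 -1.   ]] [0.028 0.017 1.64  0.    1.48  0.209]
[(np.float64(-6.3), np.float64(0.1)), (np.float64(-6.2), np.float64(0.5)), (np.float64(-6.2), np.float64(0.7)), (np.float64(-6.2), np.float64(1.1)), (np.float64(-6.1), np.float64(1.3)), (np.float64(-6.0), np.float64(1.6)), (np.float64(-6.0), np.float64(2.0)), (np.float64(-5.9), np.float64(2.2)), (np.float64(-5.7), np.float64(2.4)), (np.float64(-5.6), np.float64(2.8)), (np.float64(-5.5), np.float64(3.0)), (np.float64(-5.4), np.float64(3.2)), (np.float64(-5.1), np.float64(3.6)), (np.float64(-5.0), np.float64(3.7)), (np.float64(-4.9), np.float64(4.0)), (np.float64(-4.6), np.float64(4.2)), (np.float64(-4.4), np.float64(4.5)), (np.float64(-4.2), np.float64(4.6))]
```

play_rows(
  deltas=[0, 0, -1.5, 0, 10, -6.3, 0, 0.1, 0, 10, -6.2, 0, 0.5, 0, 10, -6.2, 0, 0.7, 0, 10, -6.2, 0, 1.1, 0, 10, -6.1, 0, 1.3, 0, 10, -6, 0, 1.6, 0, 10, -6, 0, 2, 0, 10],
)

```text
t: 15.83
tool_pos: [0.5441, 0.0239, 0.1604]
orientation: [2.412, 2.011, 0.004]
force: [-0.4, 1.6, 8.6]
opening: 0.0173
gripper_force: 30.0
```

play_rows(
  deltas=[-5.9, 0, 2.2, 0, 10, -5.7, 0, 2.4, 0, 10, -5.6, 0, 2.8, 0, 10, -5.5, 0, 3, 0, 10, -5.4, 0, 3.2, 0, 10, -5.1, 0, 3.6, 0, 10, -5, 0, 3.7, 0, 10, 0, 0, 0, 0, 10],
)

```text
t: 16.5
tool_pos: [0.5374, -0.0157, 0.1401]
orientation: [2.411, 2.007, 0.001]
force: [-3.9, -3.8, 14.2]
opening: 0.0171
gripper_force: 30.0
```

```bash
cat >> h.py <<'E'
def lever(s):
    T=np.array(s['tool_pos'])-R.from_rotvec(s['orientation']).as_matrix()[:,2]*.019
    d=(T-[.5503,.0667,.055]); x=-(d@[.179,.984,0]);print('theta',np.arctan2(x,d[2]).round(3),'r',np.hypot(x,d[2]).round(4),'y',d@[.984,-.179,0])
E
python3 - <<'E'
from h import *
lever(st())
E
```

```text
t 16.5 tcp [ 0.5374 -0.0157  0.1401] F [-3.9 -3.8 14.2] op 0.017074027087772184 gf 30.03497689962387
[[ 0.181  0.983  0.003]
 [ 0.983 -0.181 -0.003]
 [-0.002  0.004 -1.   ]] [-0.123 -0.016  1.724 -0.002  1.43   0.06 ]
theta 0.675 r 0.1334 y 0.0020182048281679153
```

play_rows(
  deltas=[-5.5, 0, 3.4, 0, 10, -4.6, 0, 4.2, 0, 10, -4.4, 0, 4.5, 0, 10, -4.2, 0, 4.6, 0, 10, 0, 0, 0, 0, 10, 0, 0, 0, 0, 10],
)

```text
t: 17.0
tool_pos: [0.5341, -0.0343, 0.1236]
orientation: [2.411, 2.007, 0.001]
force: [-3.8, -6.6, 14.3]
opening: 0.0171
gripper_force: 30.1
```

Run:
```python
from h import *
lever(st())
```

```text
t 17.0 tcp [ 0.5341 -0.0343  0.1236] F [-3.8 -6.6 14.3] op 0.01710975621847789 gf 30.054341554641724
[[ 0.181  0.983  0.003]
 [ 0.983 -0.181 -0.003]
 [-0.003  0.004 -1.   ]] [-0.158 -0.011  1.749 -0.003  1.399  0.025]
theta 0.863 r 0.1347 y 0.002093052532244767
```

The estimated handle angle is 0.86, but play in the bore can hide up to 0.07 rad and the tangential force is only about 6.6 N, so the stop isn't confirmed. I press on until the force rises.

play_rows(
  deltas=[-2.6, 0, 3, 0, 10, -2.6, 0, 3, 0, 10, 0, 0, 0, 0, 10, 0, 0, 0, 0, 10],
)

```text
t: 17.33
tool_pos: [0.5332, -0.0395, 0.1176]
orientation: [2.41, 2.007, 0.0]
force: [-4.7, -7.0, 13.9]
opening: 0.0173
gripper_force: 30.1
```

Run:
```python
from h import *
lever(st());d=cam('side','s9.png')
# unit lift: compare s8 vs now by patch matching around lift pad & near feet
a=cv2.imread('pics/s8.png',0);b=cv2.imread('pics/s9.png',0)
for n,p in(('pad',[.563,.139,.058]),('plateL',[.46,.17,.058]),('plateR',[.66,.13,.058]),('saddlebase',[.563,.1,.01])):
    for z in (0,.013):print(n,z,proj(d,np.array(p)+[0,0,z]).round(1),end=' ')
    u,v=proj(d,p).astype(int);w=a[v-8:v+9,u-14:u+15];s=b[v-20:v+21,u-22:u+23]
    r=cv2.matchTemplate(s,w,cv2.TM_CCOEFF_NORMED);_,m,_,l=cv2.minMaxLoc(r);print('shift',l[0]-8,l[1]-12,round(m,3))
```

```text
t 17.3333 tcp [ 0.5332 -0.0395  0.1176] F [-4.7 -7.  13.9] op 0.017331452231927173 gf 30.05470722913742
[[ 0.181  0.983  0.003]
 [ 0.983 -0.181 -0.004]
 [-0.003  0.004 -1.   ]] [-0.167 -0.008  1.757 -0.003  1.388  0.015]
theta 0.921 r 0.135 y 0.002112257883126467
pad 0 [290.4 184.7] pad 0.013 [290.1 181.2] shift -1 -2 0.563
plateL 0 [256.4 185.4] plateL 0.013 [255.9 181.9] shift 0 -3 0.985
plateR 0 [320.7 181. ] plateR 0.013 [320.5 177.5] shift 0 -3 0.992
saddlebase 0 [294.2 203.9] saddlebase 0.013 [293.9 200.4] shift 0 0 0.975
```

The unit is up about 3 px of an expected 3.5, and there's no stop force yet. I keep going.

play_rows(
  deltas=[-2, 0, 3, 0, 10, -1.8, 0, 3, 0, 10, 0, 0, 0, 0, 10, 0, 0, 0, 0, 10],
)

```text
t: 17.72
tool_pos: [0.5325, -0.0437, 0.1118]
orientation: [2.41, 2.007, -0.001]
force: [-5.0, -9.9, 15.0]
opening: 0.0171
gripper_force: 30.1
```

play_rows(
  deltas=[-1.6, 0, 2.5, 0, 10, 0, 0, 0, 0, 10, 0, 0, 0, 0, 10],
)

```text
t: 17.97
tool_pos: [0.5322, -0.0453, 0.1093]
orientation: [2.41, 2.007, -0.001]
force: [-4.9, -9.8, 15.7]
opening: 0.0173
gripper_force: 30.1
```

Run:
```python
from h import *
lever(st());d=cam('side','s10.png')
a=cv2.imread('pics/s8.png',0).astype('f4');
for f in('s9','s10'):
  b=cv2.imread(f'pics/{f}.png',0).astype('f4')
  for u,v in((256,183),(320,179)):
    h=cv2.createHanningWindow((24,16),cv2.CV_32F)
    # subpixel: match upsampled
    A=cv2.resize(a[v-6:v+9,u-12:u+13],None,fx=5,fy=5,interpolation=cv2.INTER_CUBIC);B=cv2.resize(b[v-14:v+15,u-15:u+16],None,fx=5,fy=5,interpolation=cv2.INTER_CUBIC)
    _,m,_,l=cv2.minMaxLoc(cv2.matchTemplate(B,A,cv2.TM_CCOEFF_NORMED));print(f,u,l[0]/5-3,l[1]/5-8,round(m,3))
```

```text
t 17.9667 tcp [ 0.5322 -0.0453  0.1093] F [-4.9 -9.8 15.7] op 0.017272608308354226 gf 30.065082907676697
[[ 0.181  0.983  0.003]
 [ 0.983 -0.181 -0.005]
 [-0.004  0.004 -1.   ]] [-0.178 -0.002  1.768 -0.004  1.372  0.005]
theta 0.997 r 0.135 y 0.0021830970529852604
s9 256 -0.20000000000000018 -3.0 0.994
s9 320 0.0 -3.0 0.994
s10 256 -0.3999999999999999 -3.2 0.982
s10 320 -0.20000000000000018 -3.2 0.988
```

By plate-edge matching the lift is 3.2 px, the amount expected at the stop. I push a little more and check whether the lift saturates.

play_rows(
  deltas=[-1.8, 0, 2.4, 0, 10, -1.8, 0, 2.4, 0, 10, 0, 0, 0, 0, 10, 0, 0, 0, 0, 10],
)

```text
t: 18.35
tool_pos: [0.5314, -0.0486, 0.1042]
orientation: [2.41, 2.007, -0.001]
force: [-3.5, -8.2, 13.5]
opening: 0.0168
gripper_force: 30.1
```

```bash
cat >> h.py <<'E'
def lift(f):
    a=cv2.imread('pics/s8.png',0);b=cv2.imread('pics/%s.png'%f,0);o=[]
    for u in(252,325):
        A=a[166:196,u-14:u+14].astype('f4');B=b[156:206,u-24:u+24].astype('f4')
        W=np.float32([[1,0,10],[0,1,7]])
        cc,W=cv2.findTransformECC(A,B,W,cv2.MOTION_TRANSLATION,(3,200,1e-5),None,3);o+=[(round(float(W[1,2])-10,2),round(cc,3))]
    print(f,'lift px',o)
E
python3 - <<'E'
from h import *
lever(st());cam('side','s11.png')
for f in('s9','s10','s11'): lift(f)
c=cam('wrist','w11.png')
g=cv2.cvtColor(c['pixels'],cv2.COLOR_BGR2GRAY);print('wrist rows')
for r in range(150,300,8): print(r,g[r,290:354:4])
E
```

```text
t 18.35 tcp [ 0.5314 -0.0486  0.1042] F [-3.5 -8.2 13.5] op 0.016838184649436507 gf 30.052867233753204
[[ 0.181  0.983  0.003]
 [ 0.983 -0.181 -0.004]
 [-0.004  0.004 -1.   ]] [-1.850e-01  1.000e-03  1.774e+00 -4.000e-03  1.363e+00 -2.000e-03]
theta 1.042 r 0.1352 y 0.0020172768210992356
s9 lift px [(-2.75, 0.991), (-1.56, 0.905)]
s10 lift px [(-2.86, 0.965), (-1.73, 0.857)]
s11 lift px [(-2.97, 0.929), (-1.88, 0.819)]
wrist rows
150 [178 184 183 179 179 114 110 113 112  90 176 176 176 181 182 175]
158 [180 178 184 180 179 116 108 115 114  90 169 180 181 188 173 172]
166 [167 178 181 185 183 129 106 115 112  91 172 184 179 172 178 182]
174 [178 178 181 175 180 131 108 115 113  92 156 183 184 185 182 182]
182 [179 180 184 184 179 128 108 114 114  94 149 181 173 172 179 179]
190 [179 182 183 181 171  65  23  20  20  22  76 171 176 173 178 176]
198 [174 175 184 184  44  15  22  24  23  22  17  74 180 177 180 177]
206 [180 176 177 182  45  14  20  18  25  20  18  55 174 181 174 180]
214 [182 182 179 182  46  17  25  22  23  22  18  43 179 183 173 177]
222 [178 175 175 172  42  16  18  18  17  17  16  32 183 177 183 180]
230 [171 174 177 179  43  16  20  21  22  25  14  27 175 180 179 178]
238 [182 157 106 108  40  17  20  21  21  21  20  23 150 101 124 173]
246 [56 57 59 49 14 13 23 23 19 24 17 13 11 57 59 58]
254 [57 59 56 34 15 20 17 19 19 20 20 12 13 55 58 58]
262 [55 59 59 15 13 20 20 21 21 18 19 11  9 45 56 57]
270 [56 55 54  3 16 15 22 18 21 20 15 14  7 30 58 58]
278 [58 56 47 11 66 25 16 18 19 22 23 50 39 11 57 57]
286 [ 58  57  31  13 164 177 179 173 175 176 176 177  98   4  55  56]
294 [ 57  59  14  32 151  97  50  63 113 182 183 179 133   6  45  59]
```

I measure the handle's true angle from the wrist view by intersecting the rays of the sleeve's two ends with the swing plane.

Run:
```python
from h import *
s=robot.read_state();c=cam('wrist')
Rm=R.from_rotvec(s['orientation']).as_matrix();T=np.array(s['tool_pos']);n=Rm[:,1]
g=cv2.cvtColor(c['pixels'],cv2.COLOR_BGR2GRAY)
print('col321',[(r,int(g[r,318])) for r in range(180,196,2)],[(r,int(g[r,322])) for r in range(272,292,2)])
e=np.array(c['eye'])
def pl(uv):
    d=ray(c,uv);p=e+d*((T-e)@n)/(d@n);q=p-[.5503,.0667,.055];return np.array([-(q@Rm[:,0]),q[2]])*1000
G=T-Rm[:,2]*.019;q=G-[.5503,.0667,.055];print('grip pt (back,up) mm',-(q@Rm[:,0])*1000,q[2]*1000)
b=pl((318,187.5));t=pl((321,281.5));d=t-b
print('sleeve bottom',b,'top',t,'len',np.linalg.norm(d),'angle from vertical',np.arctan2(d[0],d[1]))
for v in(120,135,150,165): print(v,pl((318,v)))
print('eye',(e-[.5503,.0667,.055])@Rm[:,0]*-1000,(e[2]-.055)*1000)
# rod upper end: scan column for tube/rod structure
print([int(x) for x in g[60:190:4,318]])
```

```text
col321 [(180, 114), (182, 116), (184, 116), (186, 116), (188, 73), (190, 17), (192, 22), (194, 21)] [(272, 18), (274, 20), (276, 25), (278, 15), (280, 85), (282, 172), (284, 177), (286, 174), (288, 178), (290, 175)]
grip pt (back,up) mm 116.90456681728908 68.24225893880143
sleeve bottom [ 10.05979418 339.16981003] top [-998.57792416 1919.71431691] len 1874.9589289013186 angle from vertical -0.5680056127476287
120 [ 29.18390532 345.25236686]
135 [ 24.93088123 343.8996629 ]
150 [ 20.67969905 342.54754479]
165 [ 16.43035761 341.19601213]
eye 33.835775105717815 249.25518204107433
[116, 117, 116, 116, 117, 116, 115, 115, 114, 115, 115, 116, 98, 116, 114, 114, 116, 113, 114, 113, 113, 113, 113, 115, 116, 114, 116, 115, 115, 115, 114, 116, 73]
```

Run:
```python
from h import *
s=robot.read_state();c=cam('wrist')
Rm=R.from_rotvec(s['orientation']).as_matrix();X=Rm[:,0]*[1,1,0]
g=cv2.cvtColor(c['pixels'],cv2.COLOR_BGR2GRAY)
print([(r,[int(x) for x in g[r,292:350:4]]) for r in range(96,124,3)])
H=np.array([.5503,.0667,.055])
for th in np.arange(.7,1.1,.05):
    a=-X*np.sin(th)+[0,0,np.cos(th)];n=X*np.cos(th)+[0,0,np.sin(th)]
    f=lambda l,r:proj(c,H+a*l+n*r)[1].round(1)
    print(th.round(2),'rim',f(.06,.013),'bore edge',f(.06,.008),'sleeve bottom',f(.111,.009),'top',f(.161,.009),f(.161,-.009))
```

```text
[(96, [105, 101, 83, 103, 110, 112, 114, 113, 106, 99, 84, 67, 108, 106, 105]), (99, [105, 100, 85, 104, 114, 111, 112, 114, 106, 99, 85, 70, 108, 106, 107]), (102, [77, 76, 89, 104, 113, 112, 115, 113, 106, 101, 83, 62, 83, 81, 78]), (105, [54, 55, 89, 106, 116, 112, 114, 113, 114, 105, 84, 56, 55, 56, 57]), (108, [55, 57, 93, 115, 106, 95, 100, 97, 101, 109, 100, 59, 56, 55, 55]), (111, [54, 53, 108, 103, 87, 96, 112, 115, 100, 94, 109, 62, 55, 54, 56]), (114, [113, 110, 109, 88, 87, 96, 113, 115, 102, 71, 102, 94, 115, 113, 115]), (117, [176, 167, 104, 85, 87, 97, 114, 115, 102, 62, 100, 131, 179, 179, 180]), (120, [175, 173, 104, 104, 88, 95, 115, 114, 100, 78, 104, 150, 178, 175, 173]), (123, [178, 177, 152, 103, 111, 96, 113, 116, 103, 91, 111, 175, 178, 174, 170])]
0.7 rim 94.9 bore edge 101.7 sleeve bottom 167.1 top 259.1 273.5
0.75 rim 99.7 bore edge 106.0 sleeve bottom 174.2 top 266.5 277.7
0.8 rim 104.2 bore edge 110.1 sleeve bottom 180.5 top 272.3 280.8
0.85 rim 108.5 bore edge 113.9 sleeve bottom 186.0 top 276.9 282.9
0.9 rim 112.5 bore edge 117.4 sleeve bottom 190.9 top 280.2 284.0
0.95 rim 116.2 bore edge 120.6 sleeve bottom 195.0 top 282.5 284.4
1.0 rim 119.7 bore edge 123.6 sleeve bottom 198.5 top 283.9 284.1
1.05 rim 122.9 bore edge 126.4 sleeve bottom 201.4 top 284.4 283.1
1.1 rim 125.8 bore edge 128.8 sleeve bottom 203.7 top 284.2 281.6
```

The wrist view puts the lever at about 0.77 to 0.80 and the handle near 0.85, so the sleeve has slid up between the fingers. The tool is carrying about 15 N of useless axial push. I grip harder, relieve the axial push, then press tangentially.

play_rows(
  deltas=[0, 0, 0, 0, 10, -1.2, 0, -1, 0, 10, -1.2, 0, -1, 0, 10, 0, 0, 0, 0, 10, 0, 0, 0, 0, 10],
  newtons=60,
)

```text
t: 18.97
tool_pos: [0.5306, -0.0483, 0.1046]
orientation: [2.412, 2.01, 0.002]
force: [1.6, 0.4, 5.9]
opening: 0.0168
gripper_force: 60.0
```

play_rows(
  deltas=[-1.3, 0, 1.5, 0, 10, -1.3, 0, 1.5, 0, 10, 0, 0, 0, 0, 10, 0, 0, 0, 0, 10],
)

```text
t: 19.3
tool_pos: [0.5301, -0.0507, 0.1015]
orientation: [2.412, 2.011, 0.002]
force: [1.3, 1.2, 7.2]
opening: 0.0168
gripper_force: 60.0
```

```bash
cat >> h.py <<'E'
def look(name):
    s=st();lever(s);F=np.array(s['force']);X=np.array([.18,.984,0])
    for th in(.85,):print('axial',F@(-X*np.sin(th)+[0,0,np.cos(th)]),'tang',F@(X*np.cos(th)+[0,0,np.sin(th)]))
    cam('side',name+'.png');lift(name)
    c=cam('wrist');g=cv2.cvtColor(c['pixels'],cv2.COLOR_BGR2GRAY).astype(float)
    Rm=R.from_rotvec(s['orientation']).as_matrix();X=Rm[:,0]*[1,1,0];H=np.array([.5503,.0667,.055])
    p=g[60:300,312:328].mean(1);d=np.diff(p)
    print('edges',[(i+60,round(d[i])) for i in np.where(abs(d)>9)[0]])
    for th in(.7,.75,.8,.85,.9,.95):
        a=-X*np.sin(th)+[0,0,np.cos(th)];n=X*np.cos(th)+[0,0,np.sin(th)]
        f=lambda l,r:proj(c,H+a*l+n*r)[1].round(1)
        print(th,'bore edge',f(.06,.008),'sleeve bottom',f(.111,.009),'top',max(f(.161,.009),f(.161,-.009)))
E
python3 - <<'E'
from h import *
look('s12')
E
```

```text
t 19.3 tcp [ 0.5301 -0.0507  0.1015] F [1.3 1.2 7.2] op 0.016768377777625094 gf 59.98485624790192
[[ 0.18   0.984  0.001]
 [ 0.984 -0.18  -0.   ]
 [ 0.     0.002 -1.   ]] [-0.192  0.002  1.778  0.     1.36  -0.011]
theta 1.068 r 0.136 y 0.001132270887019747
axial 3.736309257443614 tang 6.345598298140698
s12 lift px [(-3.15, 0.903), (-1.54, 0.803)]
edges [(np.int64(186), -18), (np.int64(187), -30), (np.int64(188), -26), (np.int64(278), 29), (np.int64(279), 56), (np.int64(280), 48), (np.int64(281), 20), (np.int64(290), -15), (np.int64(291), -25), (np.int64(292), -25), (np.int64(293), -11)]
0.7 bore edge 97.5 sleeve bottom 163.2 top 271.5
0.75 bore edge 101.9 sleeve bottom 170.5 top 276.0
0.8 bore edge 106.1 sleeve bottom 177.1 top 279.3
0.85 bore edge 110.0 sleeve bottom 182.8 top 281.5
0.9 bore edge 113.7 sleeve bottom 187.9 top 282.8
0.95 bore edge 117.1 sleeve bottom 192.2 top 283.3
```

The axial push is relieved and the force is now mostly tangential. I continue tangentially to the stop.

play_rows(
  deltas=[-1.5, 0, 2, 0, 10, -1.5, 0, 2, 0, 10, 0, 0, 0, 0, 10, 0, 0, 0, 0, 10],
)

```text
t: 19.73
tool_pos: [0.5303, -0.0529, 0.0989]
orientation: [2.412, 2.011, 0.005]
force: [-2.6, 4.6, 15.3]
opening: 0.017
gripper_force: 60.0
```

play_rows(
  deltas=[-1.5, 0, 2, 0, 10, -1.5, 0, 2, 0, 10, 0, 0, 0, 0, 10, 0, 0, 0, 0, 10],
)

```text
t: 20.07
tool_pos: [0.5306, -0.0551, 0.0964]
orientation: [2.411, 2.011, 0.008]
force: [-4.2, 8.8, 22.9]
opening: 0.0168
gripper_force: 59.9
```

Run:
```python
from h import *
look('s13')
c=cam('wrist');g=cv2.cvtColor(c['pixels'],cv2.COLOR_BGR2GRAY);print([(r,int(g[r,314]),int(g[r,304:309].mean())) for r in range(95,130,2)])
```

```text
t 20.0667 tcp [ 0.5306 -0.0551  0.0964] F [-4.2  8.8 22.9] op 0.016755303446741924 gf 59.94797229766846
[[ 0.179  0.984  0.005]
 [ 0.984 -0.179  0.002]
 [ 0.003  0.005 -1.   ]] [-0.202  0.006  1.784  0.003  1.347 -0.022]
theta 1.116 r 0.1374 y 0.00234291625140845
axial 9.133827467159309 tang 22.429693647394025
s13 lift px [(-3.49, 0.884), (-1.37, 0.745)]
edges [(np.int64(184), -17), (np.int64(185), -30), (np.int64(186), -27), (np.int64(187), -10), (np.int64(276), 11), (np.int64(277), 48), (np.int64(278), 54), (np.int64(279), 32), (np.int64(280), 10), (np.int64(290), -18), (np.int64(291), -25), (np.int64(292), -19)]
0.7 bore edge 89.4 sleeve bottom 156.0 top 268.5
0.75 bore edge 94.1 sleeve bottom 163.9 top 273.4
0.8 bore edge 98.6 sleeve bottom 170.9 top 276.9
0.85 bore edge 102.7 sleeve bottom 177.1 top 279.4
0.9 bore edge 106.6 sleeve bottom 182.5 top 280.9
0.95 bore edge 110.2 sleeve bottom 187.2 top 281.5
[(95, 114, 112), (97, 110, 113), (99, 97, 111), (101, 105, 99), (103, 111, 90), (105, 112, 84), (107, 111, 80), (109, 111, 79), (111, 114, 86), (113, 111, 96), (115, 110, 106), (117, 110, 105), (119, 111, 124), (121, 110, 168), (123, 110, 182), (125, 111, 182), (127, 109, 181), (129, 110, 177)]
```

The tangential force climbed to 22 N and the lift levelled off, so the lever is on the stop. I now work out the return arc, with contact about 150 mm from the hinge.

Run:
```python
import numpy as np
th=np.linspace(.9,0,20);r=150
x=np.round(-r*np.sin(th),0);z=np.round(r*(1-np.cos(th)),0)
print([(int(a),int(b)) for a,b in zip(np.diff(x),np.diff(z))])
```

```text
[(4, -6), (5, -5), (5, -5), (5, -5), (6, -4), (5, -4), (6, -4), (6, -4), (7, -3), (6, -4), (7, -2), (6, -3), (7, -2), (7, -2), (7, -1), (7, -1), (7, -1), (7, -1), (7, 0)]
```

play_rows(
  deltas=[3, 0, -4, 0, 10, 4, 0, -6, 0, 10, 5, 0, -5, 0, 10, 5, 0, -5, 0, 10, 5, 0, -5, 0, 10, 6, 0, -4, 0, 10, 5, 0, -4, 0, 10, 6, 0, -4, 0, 10, 6, 0, -4, 0, 10, 7, 0, -3, 0, 10],
)

```text
t: 21.05
tool_pos: [0.5377, -0.0052, 0.1374]
orientation: [2.413, 2.011, -0.001]
force: [-1.6, -5.9, 7.6]
opening: 0.0172
gripper_force: 60.0
```

Run:
```python
from h import *
look('s14')
```

```text
t 21.05 tcp [ 0.5377 -0.0052  0.1374] F [-1.6 -5.9  7.6] op 0.017200960122956067 gf 60.00601351261139
[[ 0.18   0.984 -0.   ]
 [ 0.984 -0.18  -0.001]
 [-0.001 -0.    -1.   ]] [-1.040e-01 -1.000e-02  1.723e+00 -1.000e-03  1.429e+00  7.700e-02]
theta 0.624 r 0.1249 y 0.0004921471452144759
axial 9.622972143127662 tang 1.6511351506479999
s14 lift px [(-1.38, 0.998), (-0.73, 0.976)]
edges [(np.int64(102), -9), (np.int64(140), 12), (np.int64(141), 10), (np.int64(146), -11), (np.int64(202), -13), (np.int64(203), -23), (np.int64(204), -22), (np.int64(205), -11), (np.int64(288), 12), (np.int64(289), 42), (np.int64(290), 58), (np.int64(291), 42), (np.int64(292), 16)]
0.7 bore edge 165.2 sleeve bottom 224.6 top 309.5
0.75 bore edge 168.0 sleeve bottom 228.9 top 311.5
0.8 bore edge 170.7 sleeve bottom 232.7 top 312.8
0.85 bore edge 173.2 sleeve bottom 236.0 top 313.4
0.9 bore edge 175.4 sleeve bottom 238.8 top 313.3
0.95 bore edge 177.4 sleeve bottom 241.1 top 313.3
```

play_rows(
  deltas=[6, 0, -5, 0, 10, 7, 0, -3, 0, 10, 6, 0, -3, 0, 10, 7, 0, -3, 0, 10, 7, 0, -2, 0, 10, 7, 0, -2, 0, 10, 7, 0, -1, 0, 10, 7, 0, -1, 0, 10, 7, 0, -1, 0, 10, 7, 0, 0, 0, 10],
)

```text
t: 21.98
tool_pos: [0.55, 0.062, 0.1584]
orientation: [2.413, 2.011, -0.001]
force: [-2.2, -2.9, -0.7]
opening: 0.0162
gripper_force: 60.0
```

play_rows(
  deltas=[4, 0, 0, 0, 10, 1, 0, 0, 0, 10, 0, 0, 0, 0, 10],
)

```text
t: 22.23
tool_pos: [0.5512, 0.0669, 0.1585]
orientation: [2.412, 2.012, 0.001]
force: [-2.2, -1.7, -0.1]
opening: 0.0162
gripper_force: 59.8
```

Run:
```python
from h import *
look('s15')
s=robot.read_state();c=cam('wrist');T=np.array(s['tool_pos'])
for z in(.161+.055,.111+.055,.115): print(proj(c,[.5503,.0667,z]))
```

```text
t 22.2333 tcp [0.5512 0.0669 0.1585] F [-2.2 -1.7 -0.1] op 0.016244663817876863 gf 59.814780950546265
[[ 0.18   0.984  0.001]
 [ 0.984 -0.18   0.   ]
 [ 0.     0.001 -1.   ]] [0.028 0.023 1.651 0.    1.467 0.209]
theta -0.003 r 0.1225 y 0.0008109431053527909
axial 1.4971130132339392 tang -1.5097487256695614
s15 lift px [(-0.1, 0.999), (-0.02, 0.999)]
edges [(np.int64(108), -11), (np.int64(109), -15), (np.int64(110), -14), (np.int64(111), -9), (np.int64(117), 16), (np.int64(118), 18), (np.int64(135), -16), (np.int64(136), -14), (np.int64(176), -14), (np.int64(177), -22), (np.int64(178), -21), (np.int64(192), 15), (np.int64(193), 26), (np.int64(194), 24), (np.int64(195), 12), (np.int64(198), -16), (np.int64(199), -21), (np.int64(200), -16), (np.int64(201), -10), (np.int64(230), -10), (np.int64(231), -13), (np.int64(232), -12), (np.int64(298), 14)]
0.7 bore edge 241.4 sleeve bottom 299.8 top 373.8
0.75 bore edge 243.2 sleeve bottom 302.1 top 373.6
0.8 bore edge 244.8 sleeve bottom 304.0 top 373.8
0.85 bore edge 246.2 sleeve bottom 305.4 top 373.7
0.9 bore edge 247.5 sleeve bottom 306.5 top 373.1
0.95 bore edge 248.6 sleeve bottom 307.2 top 372.0
[321.44263527 272.88830393]
[321.32879679 234.15163782]
[321.25621263 209.45288315]
```

The lift reads zero, so the unit is set down again and the handle is upright. I release so the handle can settle in the socket, then re-grip at the nominal height.

play_rows(
  deltas=[0, 0, 0, 0, 34, 0, 0, 0, 0, 34, 0, 0, 0, 0, 34, 0, 0, -3, 0, 34, 0, 0, -3, 0, 34, 0, 0, -3, 0, 34, 0, 0, 0, 0, 34, 0, 0, 0, 0, 34],
)

```text
t: 23.05
tool_pos: [0.5512, 0.0665, 0.1674]
orientation: [2.413, 2.011, 0.001]
force: [0.3, 0.1, -0.4]
opening: 0.0344
gripper_force: 0.0
```

Run:
```python
from h import *
s=st();lever(s);c=cam('wrist','w16.png');g=cv2.cvtColor(c['pixels'],cv2.COLOR_BGR2GRAY)
cam('side','s16.png');lift('s16')
for z in(.216,.166,.115): print(proj(c,[.5503,.0667,z]))
for r in list(range(190,310,6)): 
    w=g[r,296:348];k=np.where(w<35)[0]+296;print(r,int(g[r,321]),(k[0],k[-1],len(k)) if len(k) else None)
```

```text
t 23.05 tcp [0.5512 0.0665 0.1674] F [ 0.3  0.1 -0.4] op 0.034357861413366594 gf 0.0
[[ 0.18   0.984  0.001]
 [ 0.984 -0.18   0.   ]
 [ 0.     0.001 -1.   ]] [0.028 0.018 1.64  0.    1.483 0.209]
theta -0.0 r 0.1314 y 0.0009248390669982872
s16 lift px [(-0.09, 0.999), (-0.03, 0.999)]
[321.23089232 264.41530622]
[321.1482673  229.08152205]
[321.09455858 206.11351119]
190 98 None
196 71 None
202 50 None
208 50 None
214 50 None
220 28 (np.int64(317), np.int64(324), 8)
226 8 (np.int64(312), np.int64(329), 18)
232 3 (np.int64(309), np.int64(331), 23)
238 8 (np.int64(309), np.int64(332), 24)
244 11 (np.int64(308), np.int64(332), 25)
250 9 (np.int64(308), np.int64(333), 26)
256 22 (np.int64(307), np.int64(333), 27)
262 25 (np.int64(307), np.int64(334), 28)
268 26 (np.int64(307), np.int64(334), 28)
274 29 (np.int64(310), np.int64(331), 22)
280 70 None
286 206 None
292 199 None
298 204 None
304 204 None
```

The handle is seated, upright and centred (sleeve columns 307 to 334, top end at row 277 as predicted). I close at 60 N and start the second stroke.

play_rows(
  deltas=[0, 0, 0, 0, 10, 0, 0, 0, 0, 10, 0, 0, 0, 0, 10, 0, 0, 0, 0, 10, 0, 0, 0, 0, 10, 0, 0, 0, 0, 10],
  newtons=60,
)

```text
t: 23.65
tool_pos: [0.5507, 0.0665, 0.1668]
orientation: [-2.413, -2.011, 0.0]
force: [0.6, -0.3, -0.4]
opening: 0.0166
gripper_force: 60.0
```

play_rows(
  deltas=[-6.3, 0, 0.1, 0, 10, -6.2, 0, 0.5, 0, 10, -6.2, 0, 0.7, 0, 10, -6.2, 0, 1.1, 0, 10, -6.1, 0, 1.3, 0, 10, -6, 0, 1.6, 0, 10, -6, 0, 2, 0, 10, 0, 0, 0, 0, 10],
)

```text
t: 24.32
tool_pos: [0.5436, 0.0222, 0.1608]
orientation: [2.413, 2.008, 0.001]
force: [-1.1, 0.8, 7.5]
opening: 0.0156
gripper_force: 59.9
```

Run:
```python
from h import *
look('s17')
```

```text
t 24.3167 tcp [0.5436 0.0222 0.1608] F [-1.1  0.8  7.5] op 0.015601918292677928 gf 59.8755669593811
[[ 0.181  0.983  0.002]
 [ 0.983 -0.181 -0.001]
 [-0.001  0.002 -1.   ]] [-5.20e-02 -1.00e-02  1.68e+00 -1.00e-03  1.47e+00  1.30e-01]
theta 0.346 r 0.1327 y 0.0013778275763744038
axial 4.512287241446139 tang 6.045192784739119
s17 lift px [(-0.1, 0.999), (-0.02, 0.999)]
edges [(np.int64(63), 10), (np.int64(64), 16), (np.int64(65), 16), (np.int64(83), -18), (np.int64(84), -17), (np.int64(131), -16), (np.int64(132), -14), (np.int64(154), 15), (np.int64(155), 19), (np.int64(156), 12), (np.int64(160), -17), (np.int64(161), -15), (np.int64(162), -11), (np.int64(194), -14), (np.int64(195), -17), (np.int64(196), -12), (np.int64(263), 25), (np.int64(264), 52), (np.int64(265), 53), (np.int64(266), 29), (np.int64(267), 10)]
0.7 bore edge 191.5 sleeve bottom 246.7 top 321.4
0.75 bore edge 193.8 sleeve bottom 250.1 top 322.9
0.8 bore edge 196.0 sleeve bottom 253.0 top 323.6
0.85 bore edge 197.9 sleeve bottom 255.5 top 323.8
0.9 bore edge 199.7 sleeve bottom 257.6 top 323.5
0.95 bore edge 201.3 sleeve bottom 259.2 top 323.8
```

```bash
cat >> h.py <<'E'
def rows(c,s,ths):
    Rm=R.from_rotvec(s['orientation']).as_matrix();X=Rm[:,0]*[1,1,0];H=np.array([.5503,.0667,.055])
    for th in ths:
        a=-X*np.sin(th)+[0,0,np.cos(th)];n=X*np.cos(th)+[0,0,np.sin(th)]
        f=lambda l,r:proj(c,H+a*l+n*r)[1].round(1)
        print(round(th,2),'rim',f(.06,.013),'bore',f(.06,.008),'sleeveB',f(.111,.009),'top',f(.161,.009),f(.161,-.009))
E
python3 - <<'E'
from h import *
s=robot.read_state();c=cam('wrist');rows(c,s,np.arange(0,.5,.05))
G=np.array(s['tool_pos'])+[0,0,.019];print('pad centre px',proj(c,G),'tip',proj(c,s['tool_pos']))
E
```

```text
0.0 rim 138.2 bore 144.7 sleeveB 153.4 top 169.6 206.0
0.05 rim 142.2 bore 148.6 sleeveB 162.3 top 186.3 220.9
0.1 rim 146.2 bore 152.5 sleeveB 171.1 top 202.3 234.9
0.15 rim 150.2 bore 156.4 sleeveB 179.6 top 217.5 247.8
0.2 rim 154.2 bore 160.2 sleeveB 187.8 top 231.7 259.7
0.25 rim 158.1 bore 163.9 sleeveB 195.6 top 244.9 270.5
0.3 rim 161.9 bore 167.5 sleeveB 203.1 top 257.1 280.2
0.35 rim 165.7 bore 171.0 sleeveB 210.1 top 268.1 288.8
0.4 rim 169.3 bore 174.4 sleeveB 216.8 top 278.0 296.3
0.45 rim 172.8 bore 177.7 sleeveB 223.0 top 286.9 302.8
pad centre px [322.67015002 241.46166142] tip [322.48082717 229.85675339]
```

The lift is still zero, and the sleeve's rows imply a handle angle of about 0.25 where the tool is at 0.35. I check where the sleeve sits relative to the pads, independent of the hinge estimate.

Run:
```python
from h import *
s=robot.read_state();c=cam('wrist','w17.png');Rm=R.from_rotvec(s['orientation']).as_matrix();X=Rm[:,0]
G=np.array(s['tool_pos'])-Rm[:,2]*.019
for off in(0,.006,.012):
  for th in(.15,.25,.35,.45):
    a=-X*np.sin(th)+[0,0,np.cos(th)];n=X*np.cos(th)+[0,0,np.sin(th)];g=G+X*off
    f=lambda l,r:proj(c,g+a*l+n*r)[1].round(1)
    print(off,th,'sleeveB',f(-.02,.009),'top',max(f(.03,.009),f(.03,-.009)),'rim',f(-.071,.013))
g=cv2.cvtColor(c['pixels'],cv2.COLOR_BGR2GRAY)
for r in range(186,276,6): print(r,[int(x) for x in g[r,288:356:4]])
```

```text
0 0.15 sleeveB 213.9 top 284.9 rim 180.0
0 0.25 sleeveB 212.0 top 287.7 rim 172.6
0 0.35 sleeveB 210.4 top 290.0 rim 165.5
0 0.45 sleeveB 209.1 top 291.7 rim 158.8
0.006 0.15 sleeveB 205.5 top 275.4 rim 172.8
0.006 0.25 sleeveB 203.5 top 278.4 rim 165.2
0.006 0.35 sleeveB 201.8 top 280.8 rim 157.9
0.006 0.45 sleeveB 200.4 top 282.6 rim 150.9
0.012 0.15 sleeveB 196.9 top 265.6 rim 165.5
0.012 0.25 sleeveB 194.8 top 268.8 rim 157.7
0.012 0.35 sleeveB 193.0 top 271.3 rim 150.2
0.012 0.45 sleeveB 191.5 top 273.3 rim 143.0
186 [202, 204, 201, 201, 201, 199, 134, 67, 71, 65, 153, 191, 193, 194, 195, 191, 188]
192 [189, 198, 198, 198, 197, 199, 134, 71, 71, 65, 129, 198, 199, 194, 194, 193, 198]
198 [198, 209, 200, 200, 206, 209, 76, 13, 17, 10, 66, 198, 197, 196, 198, 204, 195]
204 [199, 197, 197, 204, 203, 95, 14, 11, 17, 13, 16, 61, 198, 204, 196, 196, 199]
210 [199, 202, 201, 197, 204, 39, 13, 12, 18, 13, 15, 33, 206, 200, 194, 195, 196]
216 [203, 200, 189, 197, 202, 29, 10, 13, 15, 13, 12, 16, 190, 193, 204, 204, 200]
222 [201, 209, 200, 200, 197, 21, 19, 16, 15, 10, 10, 9, 193, 203, 205, 194, 200]
228 [199, 201, 201, 199, 196, 14, 14, 16, 15, 9, 12, 11, 155, 193, 200, 196, 201]
234 [202, 205, 199, 204, 192, 10, 13, 12, 10, 10, 14, 13, 142, 198, 196, 195, 197]
240 [194, 145, 82, 66, 55, 9, 13, 16, 15, 18, 12, 11, 46, 65, 68, 106, 167]
246 [65, 65, 64, 67, 48, 20, 23, 24, 26, 25, 23, 23, 15, 65, 65, 65, 64]
252 [66, 66, 66, 67, 36, 24, 23, 28, 26, 22, 21, 23, 17, 61, 66, 66, 64]
258 [65, 66, 66, 65, 20, 23, 25, 23, 25, 25, 22, 22, 16, 57, 67, 65, 64]
264 [67, 65, 67, 65, 12, 151, 151, 70, 34, 43, 103, 193, 35, 48, 66, 64, 65]
270 [64, 66, 65, 60, 9, 162, 202, 206, 200, 203, 194, 197, 53, 33, 67, 65, 66]
```

The handle has slipped about 12 mm towards the pad edges although the static force is small. That points to a lever that resists fast motion. Nothing has been lifted in this stroke, so I open, let the lever stand up, re-centre and go slowly.

play_rows(
  deltas=[0, 0, 0, 0, 34, 0, 0, 0, 0, 34, 0, 0, 0, 0, 34, 0, 0, 0, 0, 34, 11, 0, -2, 0, 34, 11, 0, -2, 0, 34, 11, 0, -2, 0, 34, 11, -1, -0.6, 0, 34, 0, 0, 0, 0, 34, 0, 0, 0, 0, 34],
)

```text
t: 25.35
tool_pos: [0.5501, 0.0688, 0.1662]
orientation: [2.411, 2.014, -0.0]
force: [-0.0, -1.4, 0.2]
opening: 0.034
gripper_force: 0.0
```

Run:
```python
from h import *
s=st();lever(s);c=cam('wrist','w18.png');g=cv2.cvtColor(c['pixels'],cv2.COLOR_BGR2GRAY)
for z in(.216,.166,.115): print(proj(c,[.5503,.0667,z]))
for r in list(range(220,290,6)): 
    w=g[r,296:348];k=np.where(w<35)[0]+296;print(r,int(g[r,321]),(k[0],k[-1],len(k)) if len(k) else None)
print([int(x) for x in g[255,240:400:4]])
```

```text
t 25.35 tcp [0.5501 0.0688 0.1662] F [-0.  -1.4  0.2] op 0.03400323766103363 gf 0.0
[[ 0.178  0.984 -0.   ]
 [ 0.984 -0.178 -0.   ]
 [-0.     0.    -1.   ]] [ 0.032  0.017  1.643 -0.     1.482  0.211]
theta -0.015 r 0.1302 y -0.0005699739489688374
[323.94728369 268.89189645]
[323.32926267 232.4587394 ]
[322.92797833 208.80249699]
220 5 (np.int64(315), np.int64(330), 16)
226 5 (np.int64(312), np.int64(333), 22)
232 14 (np.int64(311), np.int64(334), 24)
238 9 (np.int64(311), np.int64(335), 25)
244 19 (np.int64(310), np.int64(336), 27)
250 25 (np.int64(310), np.int64(337), 28)
256 26 (np.int64(309), np.int64(337), 29)
262 27 (np.int64(311), np.int64(336), 26)
268 26 (np.int64(315), np.int64(331), 17)
274 193 None
280 198 None
286 205 None
[201, 202, 203, 205, 211, 103, 66, 67, 65, 66, 67, 63, 9, 152, 213, 204, 204, 80, 28, 24, 22, 28, 23, 24, 27, 157, 207, 198, 29, 35, 67, 66, 67, 67, 66, 64, 174, 207, 205, 202]
```

The handle now leans slightly forward in the bore play, about 5 mm ahead at pad height. I shift +3 mm, grip, then pull slowly and read the force while moving.

play_rows(
  deltas=[3, 0, 0, 0, 34, 0, 0, 0, 0, 10, 0, 0, 0, 0, 10, 0, 0, 0, 0, 10, 0, 0, 0, 0, 10, 0, 0, 0, 0, 10, 0, 0, 0, 0, 10, 0, 0, 0, 0, 10],
  newtons=60,
)

```text
t: 26.07
tool_pos: [0.5506, 0.0705, 0.1662]
orientation: [-2.413, -2.011, 0.0]
force: [0.5, -0.1, -0.6]
opening: 0.0166
gripper_force: 60.0
```

play_rows(
  deltas=[-2, 0, 0, 0, 10, -2, 0, 0, 0, 10, -2, 0, 0, 0, 10, -2, 0, 0, 0, 10, -2, 0, 0, 0, 10, -2, 0, 0, 0, 10, -2, 0, 0.1, 0, 10, -2, 0, 0.2, 0, 10],
)

```text
t: 26.73
tool_pos: [0.5478, 0.055, 0.166]
orientation: [-2.413, -2.012, -0.001]
force: [1.0, 4.6, 0.3]
opening: 0.0165
gripper_force: 60.0
```

```bash
cat >> h.py <<'E'
def handle(name=None):
    s=robot.read_state();lever(s);c=cam('wrist',name);Rm=R.from_rotvec(s['orientation']).as_matrix();X=Rm[:,0]
    G=np.array(s['tool_pos'])-Rm[:,2]*.019
    g=cv2.cvtColor(c['pixels'],cv2.COLOR_BGR2GRAY).astype(float)
    p=g[150:310,317:326].mean(1);k=np.where(p<35)[0]+150;k=k[0]-.5,k[-1]+.5
    from scipy.optimize import least_squares
    def pr(q):
        off,th=q[0],q[1];a=-X*np.sin(th)+[0,0,np.cos(th)];n=X*np.cos(th)+[0,0,np.sin(th)];h=G+X*off
        return proj(c,h+a*-.02+n*.009)[1],max(proj(c,h+a*.03+n*.009)[1],proj(c,h+a*.03-n*.009)[1])
    # handle line through hinge-side point: seek offset (mm) for a set of tilts
    print('sleeve rows',k)
    for th in(0,.1,.2,.3,.4,.5,.6,.7,.8,.9):
        o=least_squares(lambda q:pr((q[0]/1000,th))[0]-k[0]+3,[0]).x[0]  # 3 px bias
        print(th,'off mm for sleeve bottom',round(o,1),'top res',round(pr((o/1000,th))[1]-3-k[1],1),end='; ')
    print('F',np.round(s['force'],1))
E
python3 - <<'E'
from h import *
handle('w19.png')
E
```

```text
theta 0.092 r 0.1306 y -0.00038511736471341824
sleeve rows (np.float64(211.5), np.float64(271.5))
0 off mm for sleeve bottom 6.2 top res -5.1; 0.1 off mm for sleeve bottom 4.6 top res 1.4; 0.2 off mm for sleeve bottom 3.1 top res 6.9; 0.3 off mm for sleeve bottom 1.9 top res 11.5; 0.4 off mm for sleeve bottom 0.8 top res 15.1; 0.5 off mm for sleeve bottom -0.0 top res 17.7; 0.6 off mm for sleeve bottom -0.6 top res 19.4; 0.7 off mm for sleeve bottom -1.0 top res 20.2; 0.8 off mm for sleeve bottom -1.2 top res 20.1; 0.9 off mm for sleeve bottom -1.1 top res 19.2; F [1.  4.6 0.3]
```

play_rows(
  deltas=[-2, 0, 0.2, 0, 10, -2, 0, 0.2, 0, 10, -2, 0, 0.3, 0, 10, -2, 0, 0.3, 0, 10, -2, 0, 0.3, 0, 10, -2, 0, 0.4, 0, 10, -2, 0, 0.4, 0, 10, -2, 0, 0.4, 0, 10, -2, 0, 0.5, 0, 10, -2, 0, 0.5, 0, 10],
)

```text
t: 27.62
tool_pos: [0.5446, 0.0348, 0.1632]
orientation: [2.412, 2.011, 0.001]
force: [0.2, 2.8, 6.3]
opening: 0.0168
gripper_force: 60.0
```

Run:
```python
from h import *
handle('w20.png')
```

```text
theta 0.249 r 0.1313 y 4.433087224988731e-05
sleeve rows (np.float64(203.5), np.float64(269.5))
0 off mm for sleeve bottom 11.9 top res -12.4; 0.1 off mm for sleeve bottom 10.2 top res -5.8; 0.2 off mm for sleeve bottom 8.8 top res -0.0; 0.3 off mm for sleeve bottom 7.5 top res 4.8; 0.4 off mm for sleeve bottom 6.4 top res 8.6; 0.5 off mm for sleeve bottom 5.5 top res 11.5; 0.6 off mm for sleeve bottom 4.8 top res 13.5; 0.7 off mm for sleeve bottom 4.4 top res 14.5; 0.8 off mm for sleeve bottom 4.1 top res 14.6; 0.9 off mm for sleeve bottom 4.1 top res 13.8; F [0.2 2.8 6.3]
```

The pattern over all of these (offset growing as the tilt grows, little force) fits a pivot about 20 to 30 mm above the nominal grasp point. It isn't slip, so the arc radius should be about 150 mm, the value that worked on the way up. I compute the remaining arc with it.

Run:
```python
import numpy as np
r=150
th=np.linspace(.219,.89,28)
x=np.round(-r*np.sin(th),1);z=np.round(r*(1-np.cos(th)),1)
print([(round(float(a),1),round(float(b),1)) for a,b in zip(np.diff(x),np.diff(z))])
```

```text
[(-3.6, 0.8), (-3.6, 1.0), (-3.6, 1.0), (-3.6, 1.1), (-3.5, 1.3), (-3.5, 1.2), (-3.4, 1.4), (-3.5, 1.5), (-3.4, 1.6), (-3.3, 1.6), (-3.3, 1.7), (-3.3, 1.8), (-3.2, 1.9), (-3.2, 2.0), (-3.1, 2.0), (-3.0, 2.1), (-3.1, 2.2), (-2.9, 2.3), (-2.9, 2.3), (-2.9, 2.4), (-2.7, 2.5), (-2.8, 2.6), (-2.6, 2.6), (-2.6, 2.7), (-2.5, 2.7), (-2.5, 2.8), (-2.4, 2.9)]
```

play_rows(
  deltas=[-3.6, 0, 0.8, 0, 10, -3.6, 0, 1, 0, 10, -3.6, 0, 1, 0, 10, -3.6, 0, 1.1, 0, 10, -3.5, 0, 1.3, 0, 10, -3.5, 0, 1.2, 0, 10, -3.4, 0, 1.4, 0, 10, -3.5, 0, 1.5, 0, 10, -3.4, 0, 1.6, 0, 10, -3.3, 0, 1.6, 0, 10],
)

```text
t: 28.5
tool_pos: [0.5391, -0.0009, 0.1518]
orientation: [2.411, 2.008, 0.002]
force: [-0.3, -2.6, 10.7]
opening: 0.0129
gripper_force: 40.1
```

Run:
```python
from h import *
handle('w21.png');cam('side','s21.png');lift('s21')
```

```text
theta 0.534 r 0.1345 y 0.0010541319150556075
sleeve rows (np.float64(182.5), np.float64(260.5))
0 off mm for sleeve bottom 26.3 top res -28.2; 0.1 off mm for sleeve bottom 24.6 top res -20.8; 0.2 off mm for sleeve bottom 23.0 top res -14.4; 0.3 off mm for sleeve bottom 21.6 top res -9.0; 0.4 off mm for sleeve bottom 20.4 top res -4.5; 0.5 off mm for sleeve bottom 19.4 top res -1.0; 0.6 off mm for sleeve bottom 18.6 top res 1.5; 0.7 off mm for sleeve bottom 18.0 top res 3.1; 0.8 off mm for sleeve bottom 17.7 top res 3.7; 0.9 off mm for sleeve bottom 17.5 top res 3.5; F [-0.3 -2.6 10.7]
s21 lift px [(-0.49, 0.998), (-0.27, 0.995)]
```

The opening fell to 12.9 mm, so the handle is being squeezed out at the pad edge. The earlier readings now fit together: tube opening 22 instead of 26, sleeve 17, finger fronts about 13 mm further back in the image than expected. The pads sit well behind the reported TCP along tool -x. I go back up and re-grip with the TCP shifted forward.

play_rows(
  deltas=[6, 0, -2.5, 0, 12, 7, 0, -3, 0, 12, 7, 0, -2, 0, 12, 7, 0, -2, 0, 12, 7, 0, -2, 0, 12, 7, 0, -2, 0, 34, 7, 0, -1, 0, 34, 7, 0, -1, 0, 34, 7, 0, 0, 0, 34, 7, 0, 0, 0, 34],
)

```text
t: 29.43
tool_pos: [0.5504, 0.0694, 0.1654]
orientation: [2.413, 2.012, -0.0]
force: [-0.3, -0.0, 0.4]
opening: 0.0338
gripper_force: 0.0
```

Run:
```python
from h import *
s=st();lever(s);c=cam('wrist','w22.png');g=cv2.cvtColor(c['pixels'],cv2.COLOR_BGR2GRAY)
cam('side','s22.png');lift('s22')
for z in(.216,.166,.115): print(proj(c,[.5503,.0667,z]))
for r in list(range(200,290,5)): 
    w=g[r,296:348];k=np.where(w<35)[0]+296;print(r,int(g[r,321]),(int(k[0]),int(k[-1]),len(k)) if len(k) else None,end=' ')
print()
Rm=R.from_rotvec(s['orientation']).as_matrix();T=np.array(s['tool_pos']);o=s['opening']/2
for x in(-.0075,.0075):
  for z in(0,-.038): print('pad corner x',x,'z',z,proj(c,T+Rm@[x,-o,z]),proj(c,T+Rm@[x,o,z]),'outer',proj(c,T+Rm@[x,o+.017,z]))
for u in range(256,300,6): print(u,[int(x) for x in g[216:300:6,u]])
```

```text
t 29.4333 tcp [0.5504 0.0694 0.1654] F [-0.3 -0.   0.4] op 0.03376079826570094 gf 0.0
[[ 0.18   0.984 -0.   ]
 [ 0.984 -0.18  -0.   ]
 [-0.    -0.    -1.   ]] [ 0.033  0.018  1.643 -0.     1.48   0.214]
theta -0.021 r 0.1294 y -0.00041533859093703104
s22 lift px [(-0.09, 0.999), (-0.01, 0.999)]
[323.69456405 270.75023683]
[323.13237285 233.81333329]
[322.76781547 209.86130292]
200 64 None 205 55 None 210 54 None 215 56 None 220 54 None 225 53 None 230 13 (314, 326, 13) 235 13 (310, 329, 20) 240 15 (308, 330, 23) 245 12 (308, 330, 23) 250 11 (307, 330, 24) 255 10 (306, 331, 26) 260 12 (306, 331, 26) 265 13 (305, 331, 27) 270 22 (305, 331, 27) 275 28 (304, 332, 29) 280 27 (305, 332, 28) 285 27 (308, 329, 22) 
pad corner x -0.0075 z 0 [298.25351639 239.91159696] [346.774213   239.91505569] outer [371.20857805 239.91679745]
pad corner x -0.0075 z -0.038 [293.68314267 267.12188472] [351.89010701 267.1279244 ] outer [381.20285474 267.13096595]
pad corner x 0.0075 z 0 [297.77892164 219.70590584] [347.30664178 219.70824187] outer [372.24817531 219.70941826]
pad corner x 0.0075 z -0.038 [292.99717744 243.46207394] [352.65939509 243.46657974] outer [382.70507987 243.46884885]
256 [189, 199, 206, 208, 208, 209, 211, 201, 82, 66, 67, 40, 30, 22]
262 [188, 213, 205, 205, 201, 203, 100, 67, 66, 67, 69, 67, 68, 68]
268 [198, 206, 202, 208, 199, 65, 66, 66, 67, 68, 67, 65, 67, 67]
274 [201, 210, 209, 209, 188, 68, 69, 66, 68, 66, 68, 66, 67, 67]
280 [200, 203, 208, 199, 82, 68, 67, 68, 67, 66, 60, 38, 16, 11]
286 [200, 202, 199, 203, 68, 67, 55, 29, 12, 8, 10, 6, 19, 69]
292 [196, 205, 197, 204, 168, 144, 128, 105, 106, 164, 198, 208, 200, 209]
298 [200, 208, 205, 204, 204, 198, 202, 211, 208, 201, 204, 201, 213, 197]
```

Two readings conflict: either the pads are offset in x, or the fingers end higher than the TCP. I settle it with a difference mask of saved side images, gripper with handle against the empty scene.

Run:
```python
import cv2,numpy as np
a=cv2.imread('pics/side0.png').astype(int);b=cv2.imread('pics/s7.png').astype(int)
m=np.abs(a-b).max(2)>22
print('s7: TCP row ~133.6(px286), handle top 116.8, sleeve bottom 134.5')
for v in range(96,150,2): print(v,''.join('#' if x else '.' for x in m[v,262:312]))
```

```text
s7: TCP row ~133.6(px286), handle top 116.8, sleeve bottom 134.5
96 ............#######.......#######.................
98 ............#######.......#######.................
100 ............#######.......#######.................
102 .............######.......#######.................
104 .............######.......#######.................
106 ..............######......#######.................
108 .............#.#####......#######.................
110 ..............#######.....#######.................
112 ..............#######......######.................
114 ...............######......######.................
116 .................################.................
118 ................#...##############................
120 .................################.................
122 .................############.....................
124 ......................######......................
126 ......................######......................
128 ......................######......................
130 ......................######......................
132 ......................#######.....................
134 ......................#######.....................
136 .........................#........................
138 ..................................................
140 ........................#..#......................
142 ..................................................
144 ........................##........................
146 ........................##........................
148 ..................................................
```

That settles it: the finger tips end at row 121.5, about 33 mm above the reported TCP, so only the top 15 mm of the sleeve was held. I go 32 mm lower so the sleeve is properly between the pads, then grip.

play_rows(
  deltas=[-3, 0, 4, 0, 34, 0, 0, 5, 0, 34, 0, 0, 6, 0, 34, 0, 0, 6, 0, 34, 0, 0, 6, 0, 34, 0, 0, 4, 0, 34, 0, 0, 0, 0, 34],
)

```text
t: 30.12
tool_pos: [0.5488, 0.0655, 0.1328]
orientation: [-2.412, -2.01, 0.003]
force: [-0.9, 0.1, -0.5]
opening: 0.0344
gripper_force: 0.0
```

play_rows(
  deltas=[0, 0, 0, 0, 10, 0, 0, 0, 0, 10, 0, 0, 0, 0, 10, 0, 0, 0, 0, 10, 0, 0, 0, 0, 10, 0, 0, 0, 0, 10],
  newtons=50,
)

```text
t: 30.62
tool_pos: [0.55, 0.0657, 0.1349]
orientation: [2.413, 2.011, 0.001]
force: [0.7, 0.3, 1.1]
opening: 0.0174
gripper_force: 50.0
```

Run:
```python
from h import *
s=st();cam('side','s23.png')
a=cv2.imread('pics/side0.png').astype(int);d=cam('side');b=d['pixels'].astype(int)
m=np.abs(a-b).max(2)>22
u,v=proj(d,[.5503,.0667,.216]).astype(int);print('handle top',u,v,'sleeve bottom',proj(d,[.5503,.0667,.166]))
for r in range(v-14,v+26,2): print(r,''.join('#' if x else '.' for x in m[r,u-25:u+25]))
```

```text
t 30.6167 tcp [0.55   0.0657 0.1349] F [0.7 0.3 1.1] op 0.01735849683529409 gf 50.00038146972656
[[ 0.18   0.984  0.001]
 [ 0.984 -0.18  -0.   ]
 [ 0.     0.001 -1.   ]] [ 0.026  0.035  1.683 -0.     1.424  0.207]
handle top 287 149 sleeve bottom [288.88612047 165.48847046]
135 ..........##.########........####.....##..########
137 ###########..############.#..##############.......
139 ###.......#..###...................#####..........
141 .............#########.............#####..........
143 ............##.#######.......######...............
145 ................#######......######...............
147 ................#######.......#####...............
149 ................##...#........#####...............
151 .................#####........#####...............
153 .................#####........#####...............
155 ..................#####...........##..............
157 ..................##################..............
159 ..................##################..............
161 ..................#############...................
163 ...................####.#######...................
165 ....................###.#######...................
167 .........................#####....................
169 ..................................................
171 ..........................#.......................
173 ..........................####....................
```

Pads now cover the sleeve (tips at about row 164, sleeve bottom 165). I run the second stroke with the 131 mm arc, slowly.

play_rows(
  deltas=[-3.2, 0, 0, 0, 10, -3.1, 0, 0.1, 0, 10, -3.1, 0, 0.2, 0, 10, -3.1, 0, 0.3, 0, 10, -3.1, 0, 0.3, 0, 10, -3.1, 0, 0.4, 0, 10, -3.1, 0, 0.5, 0, 10, -3.1, 0, 0.6, 0, 10, -3.1, 0, 0.6, 0, 10, -3, 0, 0.7, 0, 10],
)

```text
t: 31.55
tool_pos: [0.5447, 0.0368, 0.1315]
orientation: [-2.411, -2.011, -0.005]
force: [0.5, 7.0, 4.6]
opening: 0.0179
gripper_force: 50.0
```

play_rows(
  deltas=[-3, 0, 0.8, 0, 10, -3, 0, 0.8, 0, 10, -3, 0, 0.9, 0, 10, -3, 0, 1.1, 0, 10, -3, 0, 1.1, 0, 10, -2.9, 0, 1.1, 0, 10],
)

```text
t: 32.05
tool_pos: [0.5418, 0.0185, 0.1265]
orientation: [2.413, 2.012, 0.005]
force: [-0.5, 5.1, 8.8]
opening: 0.0169
gripper_force: 50.0
```

```bash
cat >> h.py <<'E'
def lev2(s):
    q=np.array(s['tool_pos'])+[0,0,.052]-[.5503,.0667,.055];x=-(q@[.18,.984,0]);F=np.array(s['force']);th=np.arctan2(x,q[2]);X=np.array([.18,.984,0])
    print('theta',th.round(3),'r',np.hypot(x,q[2]).round(4),'axial',(F@(-X*np.sin(th)+[0,0,np.cos(th)])).round(1),'tang',(F@(X*np.cos(th)+[0,0,np.sin(th)])).round(1),'F',F.round(1),'op',round(s['opening'],4))
E
python3 - <<'E'
from h import *
lev2(robot.read_state());cam('side','s24.png');lift('s24')
E
```

```text
theta 0.377 r 0.1329 axial 6.4 tang 7.8 F [-0.5  5.1  8.8] op 0.0169
s24 lift px [(-0.45, 0.998), (-0.25, 0.995)]
```

Lift and angle now agree: 0.45 px at 0.38 rad. I continue.

play_rows(
  deltas=[-3, 0, 1, 0, 10, -2.9, 0, 1.1, 0, 10, -2.8, 0, 1.3, 0, 10, -2.8, 0, 1.4, 0, 10, -2.8, 0, 1.5, 0, 10, -2.7, 0, 1.5, 0, 10, -2.7, 0, 1.6, 0, 10, -2.7, 0, 1.6, 0, 10, -2.6, 0, 1.7, 0, 10, -2.6, 0, 1.8, 0, 10],
)

```text
t: 32.93
tool_pos: [0.5375, -0.0104, 0.1131]
orientation: [2.411, 2.009, 0.004]
force: [-2.4, -0.1, 14.3]
opening: 0.0168
gripper_force: 50.0
```

Run:
```python
from h import *
lev2(robot.read_state());cam('side','s25.png');lift('s25')
```

```text
theta 0.617 r 0.135 axial 12.0 tang 7.9 F [-2.4 -0.1 14.3] op 0.0168
s25 lift px [(-1.5, 0.997), (-0.82, 0.968)]
```

play_rows(
  deltas=[-2.7, 0, 1.5, 0, 10, -2.7, 0, 1.5, 0, 10, -2.6, 0, 1.6, 0, 10, -2.6, 0, 1.7, 0, 10, -2.5, 0, 1.9, 0, 10, -2.4, 0, 2, 0, 10, -2.3, 0, 2.1, 0, 10, -2.2, 0, 2.2, 0, 10, -2.2, 0, 2.3, 0, 10, -2.1, 0, 2.3, 0, 10],
)

```text
t: 33.82
tool_pos: [0.5333, -0.0355, 0.0941]
orientation: [2.41, 2.008, 0.002]
force: [-2.2, -5.9, 15.8]
opening: 0.0168
gripper_force: 50.0
```

Run:
```python
from h import *
lev2(robot.read_state());cam('side','s26.png');lift('s26');lift('s13')
```

```text
theta 0.849 r 0.1379 axial 15.1 tang 7.8 F [-2.2 -5.9 15.8] op 0.0168
s26 lift px [(-1.97, 0.935), (-1.13, 0.887)]
s13 lift px [(-3.49, 0.884), (-1.37, 0.745)]
```

Pads are at 0.85 but the lift suggests the lever is lower. I measure the handle's angle from the wrist view with the hinge model.

Run:
```python
from h import *
s=robot.read_state();c=cam('wrist','w26.png');g=cv2.cvtColor(c['pixels'],cv2.COLOR_BGR2GRAY).astype(float)
p=g[60:330,317:326].mean(1);d=np.diff(p);print('edges',[(int(i+60),round(d[i])) for i in np.where(abs(d)>9)[0]])
rows(c,s,np.arange(.5,1.0,.05))
a=cv2.imread('pics/s8.png',0)
for f in('s9','s13','s14','s25','s26'):
  b=cv2.imread(f'pics/{f}.png',0);o=[]
  for u,v in((256,183),(320,179)):
    A=cv2.resize(a[v-6:v+9,u-12:u+13],None,fx=5,fy=5,interpolation=cv2.INTER_CUBIC);B=cv2.resize(b[v-14:v+15,u-15:u+16],None,fx=5,fy=5,interpolation=cv2.INTER_CUBIC)
    _,m,_,l=cv2.minMaxLoc(cv2.matchTemplate(B,A,cv2.TM_CCOEFF_NORMED));o.append((round(l[1]/5-8,1),round(m,3)))
  print(f,o)
```

```text
edges [(196, -21), (197, -33), (198, -24), (305, 10), (306, 27), (307, 28), (308, 12), (311, -19), (312, -31), (313, -18), (317, 10), (318, 9)]
0.5 rim 96.8 bore 105.2 sleeveB 161.8 top 257.7 285.1
0.55 rim 102.4 bore 110.3 sleeveB 171.9 top 271.4 293.8
0.6 rim 107.8 bore 115.3 sleeveB 181.0 top 282.7 300.8
0.65 rim 113.0 bore 120.0 sleeveB 189.3 top 292.0 306.2
0.7 rim 117.9 bore 124.4 sleeveB 196.6 top 299.3 310.1
0.75 rim 122.6 bore 128.6 sleeveB 203.2 top 305.1 312.8
0.8 rim 127.0 bore 132.5 sleeveB 208.9 top 309.3 314.4
0.85 rim 131.1 bore 136.2 sleeveB 213.8 top 312.3 315.1
0.9 rim 135.0 bore 139.5 sleeveB 218.0 top 314.1 314.9
0.95 rim 138.5 bore 142.6 sleeveB 221.6 top 315.0 313.9
s9 [(-3.0, 0.994), (-3.0, 0.994)]
s13 [(-3.8, 0.859), (-3.8, 0.868)]
s14 [(-1.4, 0.989), (-1.4, 0.99)]
s25 [(-1.6, 0.989), (-1.6, 0.99)]
s26 [(-2.4, 0.958), (-2.4, 0.971)]
```

The handle is at about 0.72 and the lift is 2.4 px, against 3.8 px at the stop in stroke 1. The handle is well held and the pads are simply ahead of it. I raise the grip, ease the axial push and continue tangentially.

play_rows(
  deltas=[-1.5, 0, -1.5, 0, 10, -2.4, 0, 1.4, 0, 10, -2.4, 0, 1.6, 0, 10, -2.3, 0, 1.8, 0, 10, -2.2, 0, 1.9, 0, 10, -2.2, 0, 2, 0, 10, -2.1, 0, 2, 0, 10, -2.1, 0, 2.1, 0, 10],
  newtons=60,
)

```text
t: 34.58
tool_pos: [0.5291, -0.0496, 0.0804]
orientation: [-2.413, -2.012, -0.003]
force: [2.9, 5.8, 2.3]
opening: 0.0167
gripper_force: 60.0
```

```bash
cat >> h.py <<'E'
def tlift(f):
    cam('side',f+'.png');a=cv2.imread('pics/s8.png',0);b=cv2.imread(f'pics/{f}.png',0);o=[]
    for u,v in((256,183),(320,179)):
        A=cv2.resize(a[v-6:v+9,u-12:u+13],None,fx=5,fy=5,interpolation=cv2.INTER_CUBIC);B=cv2.resize(b[v-14:v+15,u-15:u+16],None,fx=5,fy=5,interpolation=cv2.INTER_CUBIC)
        _,m,_,l=cv2.minMaxLoc(cv2.matchTemplate(B,A,cv2.TM_CCOEFF_NORMED));o.append((round(l[1]/5-8,1),round(m,3)))
    print(f,o)
    s=robot.read_state();lev2(s);c=cam('wrist');g=cv2.cvtColor(c['pixels'],cv2.COLOR_BGR2GRAY).astype(float)
    p=g[150:330,317:326].mean(1);d=np.diff(p);print('edges',[(int(i+150),round(d[i])) for i in np.where(abs(d)>19)[0]]);rows(c,s,(.7,.75,.8,.85,.9,.95))
E
python3 - <<'E'
from h import *
tlift('s27')
E
```

```text
s27 [(-3.2, 0.823), (-3.4, 0.889)]
theta 0.996 r 0.1414 axial -2.3 tang 4.5 F [3.2 3.9 2.5] op 0.0163
edges [(191, -24), (192, -33), (193, -24), (311, -20), (312, -27)]
0.7 rim 89.6 bore 97.5 sleeveB 172.9 top 285.8 299.9
0.75 rim 95.1 bore 102.5 sleeveB 181.0 top 293.3 303.6
0.8 rim 100.4 bore 107.2 sleeveB 188.2 top 298.9 306.0
0.85 rim 105.3 bore 111.6 sleeveB 194.4 top 302.9 307.2
0.9 rim 110.0 bore 115.6 sleeveB 199.7 top 305.5 307.4
0.95 rim 114.3 bore 119.4 sleeveB 204.3 top 307.0 306.8
```

Handle is at about 0.85 and lift 3.3 px. A slight axial pull has appeared, so I go on with a little more downward.

play_rows(
  deltas=[-1.1, 0, 2.2, 0, 10, -1.1, 0, 2.2, 0, 10, -1.1, 0, 2.2, 0, 10, 0, 0, 0, 0, 10],
)

```text
t: 35.02
tool_pos: [0.5286, -0.0548, 0.0743]
orientation: [2.412, 2.01, 0.001]
force: [-0.4, -1.1, 7.4]
opening: 0.0163
gripper_force: 60.0
```

play_rows(
  deltas=[-1.2, 0, 1.8, 0, 10, -1.2, 0, 1.8, 0, 10, 0, 0, 0, 0, 10],
)

```text
t: 35.27
tool_pos: [0.5283, -0.0573, 0.071]
orientation: [2.412, 2.009, 0.001]
force: [-0.1, -1.2, 8.4]
opening: 0.0161
gripper_force: 60.0
```

Run:
```python
from h import *
tlift('s28')
```

```text
s28 [(0.4, 0.656), (0.2, 0.663)]
theta 1.074 r 0.1431 axial 6.3 tang 6.1 F [-1.7 -2.4  8.4] op 0.0163
edges [(190, -32), (191, -33), (312, -26)]
0.7 rim 73.1 bore 82.0 sleeveB 160.6 top 282.3 298.0
0.75 rim 79.3 bore 87.6 sleeveB 169.7 top 290.6 302.1
0.8 rim 85.2 bore 92.8 sleeveB 177.8 top 296.8 304.6
0.85 rim 90.7 bore 97.7 sleeveB 184.8 top 301.3 306.0
0.9 rim 95.8 bore 102.2 sleeveB 190.8 top 304.2 306.2
0.95 rim 100.6 bore 106.4 sleeveB 196.0 top 305.8 305.6
```

Handle is at about 0.9 but the force is not rising yet. A bit further.

play_rows(
  deltas=[-1.6, 0, 1.6, 0, 10, -1.6, 0, 1.6, 0, 10, 0, 0, 0, 0, 10],
)

```text
t: 35.62
tool_pos: [0.5283, -0.0591, 0.0685]
orientation: [2.412, 2.01, 0.004]
force: [-1.3, 5.4, 13.4]
opening: 0.0158
gripper_force: 60.0
```

play_rows(
  deltas=[-1.6, 0, 1.6, 0, 10, -1.6, 0, 1.6, 0, 10, 0, 0, 0, 0, 10],
)

```text
t: 35.87
tool_pos: [0.5285, -0.0608, 0.0661]
orientation: [2.412, 2.012, 0.008]
force: [-1.6, 11.1, 19.3]
opening: 0.0161
gripper_force: 60.0
```

Run:
```python
from h import *
tlift('s29')
```

```text
s29 [(-5.6, 0.609), (-5.4, 0.583)]
theta 1.115 r 0.144 axial -2.6 tang 21.1 F [-0.6 11.9 17.8] op 0.0162
edges [(188, -24), (189, -34), (190, -22), (301, 22), (302, 28), (311, -21), (312, -26)]
0.7 rim 63.8 bore 73.3 sleeveB 152.8 top 279.1 296.3
0.75 rim 70.3 bore 79.2 sleeveB 162.7 top 288.2 300.7
0.8 rim 76.5 bore 84.8 sleeveB 171.4 top 295.0 303.6
0.85 rim 82.4 bore 89.9 sleeveB 179.0 top 299.9 305.2
0.9 rim 87.9 bore 94.8 sleeveB 185.5 top 303.1 305.6
0.95 rim 93.0 bore 99.2 sleeveB 191.0 top 304.9 305.0
```

The tangential force is about 21 N, so the lever is on the stop for the second time. I add a small seating push along the handle, then hold for a second to check stability.

play_rows(
  deltas=[0.8, 0, 0.6, 0, 10, 0.8, 0, 0.6, 0, 10, 0, 0, 0, 0, 10, 0, 0, 0, 0, 10],
)

```text
t: 36.3
tool_pos: [0.5292, -0.0609, 0.0662]
orientation: [2.41, 2.009, 0.006]
force: [-4.6, 4.4, 24.3]
opening: 0.0166
gripper_force: 60.0
```

Run:
```python
from h import *
tlift('s30')
```

```text
s30 [(-5.2, 0.605), (-5.6, 0.573)]
theta 1.116 r 0.144 axial 7.5 tang 23.0 F [-4.9  4.3 23.9] op 0.0165
edges [(188, -20), (189, -33), (190, -26), (302, 28), (303, 22), (311, -22), (312, -29)]
0.7 rim 63.9 bore 73.4 sleeveB 153.3 top 280.2 297.1
0.75 rim 70.4 bore 79.3 sleeveB 163.2 top 289.2 301.5
0.8 rim 76.6 bore 84.8 sleeveB 171.9 top 295.9 304.2
0.85 rim 82.5 bore 90.0 sleeveB 179.4 top 300.6 305.7
0.9 rim 88.0 bore 94.8 sleeveB 185.9 top 303.7 306.0
0.95 rim 93.1 bore 99.3 sleeveB 191.4 top 305.5 305.4
```

play_rows(
  deltas=[0, 0, 0, 0, 10, 0, 0, 0, 0, 10, 0, 0, 0, 0, 10, 0, 0, 0, 0, 10, 0, 0, 0, 0, 10, 0, 0, 0, 0, 10, 0, 0, 0, 0, 10, 0, 0, 0, 0, 10, 0, 0, 0, 0, 10, 0, 0, 0, 0, 10],
)

```text
t: 37.23
tool_pos: [0.5292, -0.0609, 0.0662]
orientation: [2.41, 2.009, 0.006]
force: [-4.1, 5.1, 24.5]
opening: 0.0165
gripper_force: 60.0
```

Run:
```python
from h import *
tlift('s31')
# unit lift elsewhere: plate left end region unobstructed, and other objects unchanged vs start
a=cv2.imread('pics/side0.png').astype(int);b=cv2.imread('pics/s31.png').astype(int);m=np.abs(a-b).max(2)>25
for n,(x0,x1,y0,y1) in dict(bottle=(355,385,180,220),dish=(365,405,218,245),mouse=(355,405,272,305),marker_scraper_base=(270,332,262,325),trayL=(395,455,228,268)).items(): print(n,int(m[y0:y1,x0:x1].sum()))
B=cv2.imread('pics/s31.png',0);A=cv2.imread('pics/s8.png',0)
for u,v in((252,172),(326,166),(262,150),(312,150)):
    t=A[v-7:v+8,u-8:u+9];s=B[v-14:v+15,u-12:u+13];f=lambda q:cv2.resize(q,None,fx=5,fy=5,interpolation=cv2.INTER_CUBIC)
    _,k,_,l=cv2.minMaxLoc(cv2.matchTemplate(f(s),f(t),cv2.TM_CCOEFF_NORMED));print((u,v),l[0]/5-4,l[1]/5-7,round(k,3))
```

```text
s31 [(-5.4, 0.605), (-5.4, 0.574)]
theta 1.116 r 0.144 axial 6.5 tang 23.3 F [-3.9  5.1 23.8] op 0.0163
edges [(188, -21), (189, -31), (190, -27), (302, 26), (303, 24), (311, -22), (312, -27)]
0.7 rim 63.9 bore 73.4 sleeveB 153.3 top 280.2 297.1
0.75 rim 70.4 bore 79.3 sleeveB 163.2 top 289.2 301.5
0.8 rim 76.6 bore 84.8 sleeveB 171.9 top 295.9 304.2
0.85 rim 82.5 bore 90.0 sleeveB 179.4 top 300.6 305.7
0.9 rim 88.0 bore 94.8 sleeveB 185.9 top 303.7 306.0
0.95 rim 93.1 bore 99.3 sleeveB 191.4 top 305.4 305.4
bottle 0
dish 0
mouse 0
marker_scraper_base 67
trayL 0
(252, 172) -4.0 7.0 0.856
(326, 166) 4.0 7.0 0.741
(262, 150) 0.0 -3.2 0.933
(312, 150) 0.5999999999999996 -2.0 0.849
```

The hold is steady: 23 N on the stop, pose unchanged for a second, unit raised about 3.2 px, bottle, dish and mouse untouched. I hand the job in.

```bash
python3 -c "
from plant import robot
print(robot.close_job())"
```

```text
the job is handed in; nothing more can be done
None
```

The job is handed in at about 37 s with the jack saddle centred under the lift pad, the handle in the socket, and the gripper holding it down at the stop for the second time with the unit's near side raised. Between the two full strokes there were two extra partial pulls where the grip slipped; the second lifted the unit by about 2 mm before I set it down and re-gripped.

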